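# Change a fume sensor's filter and load its modules

## Task

Change the filter of the fume sensor: turn the retaining ring on the sensor head counter-clockwise and lift it off, move the old filter disc from the mouth to the scrap tray so that it lies flat in it, seat the new filter disc flat in the mouth, then set the ring down over it with its lugs in the gaps and turn it clockwise until it is locked at its stop. For the sensor's rebuild also lay every battery or circuit board that is on the bench, right side up, into the nest of its own shape on the module carrier, before or after the filter as you like. Leave the cutters, the bottle and the braid reel behind the work where they are.

Things in the scene. Friction and masses are not known exactly. Their poses are not given: they have to be found in the camera images.
- head: Sensor head, fixed: grey square housing 125x125x22 mm, cable gland on its +x side, with a round aluminium neck, 74 mm outside, up from its middle. Origin: middle of its underside, z up. The neck's rim is 47 mm above the origin. Its mouth, open upward, is a bore 64 mm in diameter and 8 mm deep with a flat floor.
- seat (a point): Middle of the floor of the mouth, 39 mm above the head's origin; axes as the head. A seated disc's origin lies here; its top is then 2 mm below the rim and its rib ends 14 mm above the rim.
- rim (a point): Middle of the neck's rim, 47 mm above the head's origin, axes as the head. Round the neck, 1 to 7 mm below the rim, two flanges stand out to 85 mm diameter, each 90 degrees wide, centred on the head's +y and -y. The two 90-degree gaps between them are centred on its +x and -x. Under each flange is a stop.
- old_filter: Used filter disc, grey, 60 mm in diameter, 6 mm thick, with a grip rib 36 mm long, 12 mm wide and 16 mm tall across the middle of its top (22 mm in all). Origin: middle of its underside; x along the rib, z up. It starts seated in the mouth of the head, under the locked ring. 60 g.
- new_filter: New filter disc, white, same shape and size as the old one, lying on the bench. Origin: middle of its underside; x along the rib, z up. About 60 g.
- lock_ring: Black retaining ring, 99 mm outside. Origin: middle of its underside, z up. Skirt 89 mm inside, 15 mm tall; on it a flat top 5 mm thick with a 50 mm hole. Two lugs inside the foot of the skirt at +x and -x, below the ends of the grip bar, each 50 degrees wide, 6 mm tall, 78 mm between them. About 120 g. On the rim, its origin is 32 mm above the head's.
- ring_bar (a point): Middle of the top of the ring's grip bar, 50 mm above the ring's origin. The bar is straight along the ring's x, 86 mm long, 12 mm wide, 17 mm tall, clear underneath (13 mm) but for a post at each end. A seated disc's rib ends 4 mm below the bar.
- ring_lug (a point): The ring's +x lug, 41 mm from its axis, 6 mm above its underside. With ring x within 15 degrees of head x (either way round) both lugs pass down the gaps and the flat top rests on the rim. Turned clockwise from above, they run under the flanges (2 mm play, no spring) to a stop 80 degrees on from dead centre; the other way it stops at 42 degrees. It starts locked on the head.
- scrap_tray: White open tray fixed to the bench, 105x105 mm outside, 28 mm high, wall and floor 4 mm. Origin: middle of its underside.
- carrier: Module carrier fixed to the bench: aluminium plate 112x252x6 mm (long side along its y) with three nests, each of four black corner brackets 8 mm tall that leave the middle of all sides open for the fingers; 3 mm play all round. Origin: middle of its underside; x across, y along, z up.
- battery_nest (a point): Middle of the floor of the nest for the battery (74x52 mm inside, long side along the carrier's x); 85 mm from the carrier's middle toward +y, 6 mm above its underside.
- small_board_nest (a point): Middle of the floor of the nest for the narrow board (68x35 mm inside, long side along the carrier's x); 4 mm from the carrier's middle toward +y, 6 mm above its underside.
- wide_board_nest (a point): Middle of the floor of the nest for the wide board (66 mm along the carrier's x, 56 mm along its y); 80 mm from the carrier's middle toward -y, 6 mm above its underside.
- battery: Flat battery, 68 (x) x 46 (y) x 9 mm, lying on the bench; may be absent. Origin: middle of its underside. Seat it with its x along the carrier's x (either way round). 40 g.
- small_board: Narrow blue circuit board, 62 (x) x 29 (y) x 11 mm, may be absent. The board itself lies 4 to 6 mm above its underside; take it by its long edges (across its y). Origin: middle of its underside, z up out of the component side. Seat it with its x along the carrier's x (either way round). 25 g.
- wide_board: Wide white circuit board, 50 (x) x 60 (y) x 11 mm, may be absent. The board itself lies 4 to 6 mm above its underside; take it by its two long edges (across its x). Origin: middle of its underside, z up out of the component side. Seat it with its y (long side) along the carrier's x, either way round. 25 g.
- cutters: Side cutters with blue grips, 130x49 mm, a bystander behind the work.
- flux_bottle: Small bottle, 29 mm in diameter, 64 mm tall, a bystander behind the work.
- braid: White round reel, 57x48x10 mm, a bystander behind the work.

How it is judged:
By the outcome, as a careful person would: the job done as asked, in the order asked, and still so for the second after the job is handed in, with the robot touching nothing.
Of battery, small_board, wide_board only 2 to 3 are there at a start; the rules pass over those that are not, and their reading is None.
At some moment in a run one of battery, small_board, wide_board, new_filter, lock_ring may be knocked a few centimetres aside while the robot is not near it.
Once in a run the grip may slacken for a moment while it holds something.
It also fails if it takes over 210 s, if anything falls off the work surface, if the arm or the gripper's body presses on something with over 40 N, if the wrist force passes 120 N, or if a joint passes its speed limit or range.

## Robot

A 6-joint arm with a two-finger parallel gripper is mounted at the origin on a cart in front of the work surface, level with it; the furniture and walls round the work are solid. World frame = base frame: x ahead of the robot, y to its left, z up, the work surface at z = 0. Lengths are in m, angles in rad, forces in N, time in s.
With the tool pointing down it reaches from about 0.35 to 0.975 m from the base axis. Payload 4.9 kg.
Tool frame: the origin (TCP) lies midway between the tips of the shut fingers; the grasp point (between the pads) lies 19 mm behind it; z points along the fingers, y is the line along which they close (so a half turn about z gives the same grasp; the last joint's range is limited). The gripper opens to 85 mm and grips with 20 to 120 N. Pads are 22 mm wide; open, the fingers measure 114 mm over their backs; the gripper's body (76 mm by 85 mm) begins 54 mm behind the grasp point. The pads swing forward as they close: fully open they stand 13 mm farther back than shut.
Start: joints at [-1.237, 0.053, 1.613, -0, 1.476, -0.119], TCP at [0.273, -0.562, 0.231] pointing down, gripper open.
Joint ranges: [-3.01, 3.01], [-1.01, 2.22], [0.06, 2.58], [-1.02, 4.17], [0.09, 2.62], [-3.14, 3.14]. Speed limits (rad/s): [2.57, 2.57, 3.14, 3.14, 3.14, 3.14].

## Interface

Orientations are given as a unit quaternion [w, x, y, z].
In Python, from plant import manip gives the robot as it stands.
- The arm moves only by the shell command python3 shift.py, which reads ROWS from standard input. ROWS is a JSON list of rows, 1 to 5 of them, each an object with the fields finger_gap (the opening from 0.0 (shut) to 1.0 (fully open)), pos (a list: dx, dy, dz in m), r (a list: a rotation vector rx, ry, rz in rad); a field left out counts as zero (the opening has to be given); each row shifts and turns the commanded pose from where the row before left it, along the tool's axes as they then stand; what a row does not reach is not made up. A row lasts 1/8 s, in which the tool goes at most 0.0625 m and 0.188 rad, less where a joint would pass 70% of its speed; a pose out of reach is approached as far as the arm can. The fingers move at their own pace and stop on an object; the grip force is fixed at half the most. Time passes only in rows, so rows that do not move let the fingers close. It prints the time, the measured TCP pose, the force, the opening and the grip force at its end. Input that does not fit is refused with a message, and nothing moves.
- manip.state(): the state, without advancing time (a new reading comes with each control period).
- manip.grab_frame(name): name is "scene" or "side" or "wrist"; returns the picture (400x640x3 uint8, red, green, blue); there is no depth.
- manip.camera_params(name): a dict with "intrinsics" (3x3 intrinsics, pixels), "xyz" and "orientation" of the camera in the world. Camera axes: x right, y down, z forward; pixel columns grow to the right and rows downward; lengths in m; the calibration is good to about 2 mm. A picture is of the moment at which its call begins: read the wrist's pose just before it. camera_params takes no time and is no camera call; for the wrist camera it gives the pose at the moment of the call.
- manip.job_done(): hands the job in; it is judged then, once.
The state is a dict: "time": time; "joint_pos": joint angles; "joint_vel": joint speeds; "joint_efforts": joint torques, N m; "tool_pos": TCP position; "tool_rot": TCP orientation; "contact_force": force on the tool from outside, world axes, zero at the start; "ft_torque": the same for the moment, N m; "gripper_width": opening from 0.0 (shut) to 1.0 (fully open); "grasp_force": force on a finger pad.
Only numpy, scipy, OpenCV 4.12 (cv2) and the standard library are available. Lean on these libraries where they do the work, as an engineer would, in place of code of your own. Each camera call takes 0.05 s, during which the arm holds its last target. There are 200 camera calls.

## Working session

There is one attempt and no reset: what is moved stays moved. The work goes in short steps, Python scripts to look and compute and a shell command to move; the robot and the scene stay as the last step left them, time stands still between calls to the robot, and variables do not carry over. Pictures are saved under pics/ and viewed, at most 14 in all, crops included, and the job is handed in when it is done.

```bash
ls; mkdir -p pics; python3 - <<'E'
from plant import manip
import cv2,json
print(manip.state())
for n in ["scene","side","wrist"]:
    print(n,manip.camera_params(n))
    cv2.imwrite(f"pics/{n}0.png",manip.grab_frame(n)[:,:,::-1])
E
```

```text
pics
plant.py
shift.py
{'time': 0.0, 'joint_pos': array([-1.23701711e+00,  5.33552506e-02,  1.61429816e+00, -2.34013902e-06,
        1.47597415e+00, -1.18995815e-01]), 'joint_vel': array([-2.41597778e-03,  2.56635874e-04, -9.35683238e-04,  1.17547048e-03,
        4.85088756e-05,  1.94297430e-03]), 'joint_efforts': array([-1.09820874e-03, -3.93682158e+01, -3.70177495e+01, -2.22439189e-04,
        6.98784730e-03,  2.48194596e-05]), 'tool_pos': array([ 0.27321246, -0.56143403,  0.23006152]), 'tool_rot': array([-1.01146825e-03,  9.74483076e-01,  2.24458681e-01, -1.10214262e-04]), 'contact_force': array([-0.09732502,  0.42664474,  0.07924335]), 'ft_torque': array([ 0.01743146, -0.01316577,  0.02526597]), 'grasp_force': 0.0, 'gripper_width': 0.9932641672024568}
scene {'intrinsics': array([[378.16591734,   0.        , 315.68767377],
       [  0.        , 378.16591734, 196.40797242],
       [  0.        ,   0.        ,   1.        ]]), 'xyz': array([0.13296998, 0.49549652, 0.65510537]), 'orientation': array([ 0.15201836, -0.30689114,  0.85392968, -0.39180651])}
side {'intrinsics': array([[407.95389096,   0.        , 314.76862326],
       [  0.        , 407.95389096, 195.78705232],
       [  0.        ,   0.        ,   1.        ]]), 'xyz': array([ 0.25822997, -0.85416609,  0.81818484]), 'orientation': array([-0.41839909,  0.88972051, -0.16461903,  0.07899485])}
wrist {'intrinsics': array([[349.20461149,   0.        , 323.54649638],
       [  0.        , 349.20461149, 199.50094314],
       [  0.        ,   0.        ,   1.        ]]), 'xyz': array([ 0.34437618, -0.52772902,  0.37354743]), 'orientation': array([ 0.13070274,  0.83770344, -0.5236891 , -0.08318327])}
```
View pics/scene0.png

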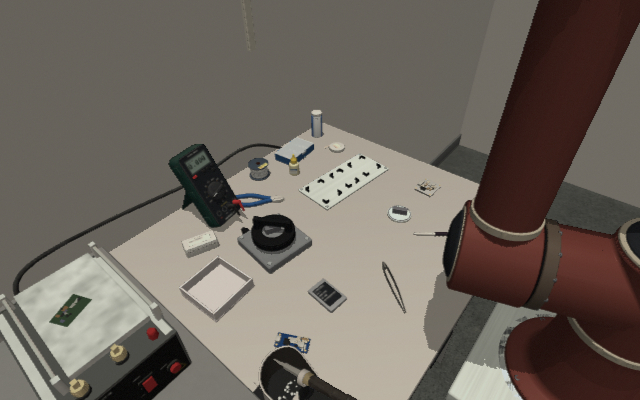

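View pics/side0.png

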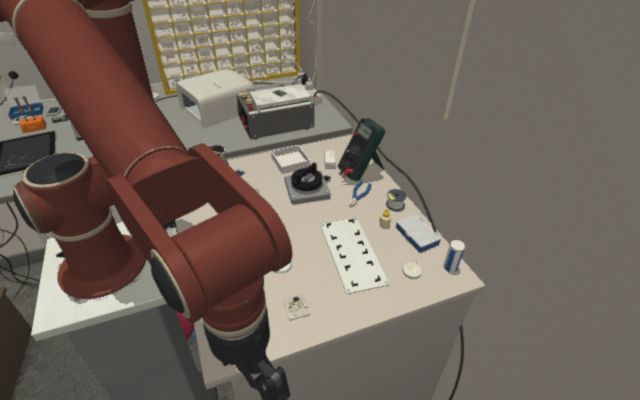

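The scene view shows all three modules: the battery at (327,294), the narrow board at (292,343) and the wide board at (428,187). The new filter is at (399,213), the head and ring at (275,240), the tray at (217,288) and the carrier at (344,180). The side view agrees.

```bash
cat > h.py <<'E'
import numpy as np, cv2, json
from scipy.spatial.transform import Rotation as Ro
from plant import manip
def rot(q): return Ro.from_quat([q[1],q[2],q[3],q[0]])
def ray(c,uv,z):
    uv=np.atleast_2d(np.float64(uv)); K=c["intrinsics"]
    d=np.c_[(uv-K[:2,2])/K[0,0],np.ones(len(uv))]@rot(c["orientation"]).as_matrix().T
    o=np.asarray(c["xyz"]); return (o+d*((z-o[2])/d[:,2])[:,None])
def grab(n,name):
    c=manip.camera_params(n); im=manip.grab_frame(n)[:,:,::-1].copy()
    cv2.imwrite(f"pics/{name}.png",im); json.dump({k:np.asarray(v).tolist() for k,v in c.items()},open(f"pics/{name}.json","w")); return im,c
def load(name):
    return cv2.imread(f"pics/{name}.png"),{k:np.array(v) for k,v in json.load(open(f"pics/{name}.json")).items()}
def project(c,P):
    p=(np.atleast_2d(P)-c["xyz"])@rot(c["orientation"]).as_matrix(); K=c["intrinsics"]
    return p[:,:2]/p[:,2:]*K[0,0]+K[:2,2]
def go(pos,yaw=None):
    """yaw: world angle of tool x, tool down. prints rotation about tool z needed and translation in axes AFTER rotation"""
    s=manip.state(); R=rot(s["tool_rot"]); p=s["tool_pos"]
    x=R.as_matrix()[:,0]; y0=np.arctan2(x[1],x[0])
    if yaw is None: yaw=y0
    T=Ro.from_euler("z",yaw)*Ro.from_euler("x",np.pi)
    rv=(R.inv()*T).as_rotvec(); d=T.inv().apply(np.asarray(pos)-p)
    print("p",p.round(4),"yaw",round(np.degrees(y0),1),"rotvec",rv.round(3),"then d",d.round(4),"j6",round(s["joint_pos"][5],2),"F",np.round(s["contact_force"],1),"w",round(s["gripper_width"],3),"g",round(s["grasp_force"],1),"t",s["time"])
E
python3 - <<'E'
from h import *
c=manip.camera_params("scene")
for n,uv,z in [("bat",(327,294),.009),("sb",(292,343),.006),("wb",(428,187),.006),("nf",(399,213),.006),("ring",(273,232),.05),("tray",(217,288),.028),("car",(344,180),.006)]: print(n,ray(c,uv,z).round(3))
w=manip.camera_params("wrist"); print("wrist looks",ray(w,[(320,200),(0,0),(640,0),(0,400),(640,400)],0).round(3))
go([.55,0,.35],0)
s=manip.state();R=rot(s["tool_rot"]);print(R.inv().apply(w["xyz"]-s["tool_pos"]),(R.inv()*rot(w["orientation"])).as_matrix().round(3))
E
```

```text
bat [[0.418 0.14  0.009]]
sb [[0.403 0.261 0.006]]
wb [[ 0.423 -0.303  0.006]]
nf [[ 0.43  -0.164  0.006]]
ring [[0.596 0.111 0.05 ]]
tray [[0.59  0.279 0.028]]
car [[ 0.619 -0.186  0.006]]
wrist looks [[ 0.234 -0.576  0.   ]
 [ 0.28  -0.216  0.   ]
 [ 0.546 -0.762  0.   ]
 [-0.222 -0.305  0.   ]
 [ 0.166 -1.098  0.   ]]
p [ 0.2733 -0.5615  0.2303] yaw 25.9 rotvec [-0.002  0.     0.453] then d [ 0.2767 -0.5615 -0.1197] j6 -0.12 F [ 0.5 -0.2 -0.2] w 1.003 g 0.0 t 0.15
[ 0.07876108  0.00051004 -0.14338501] [[ 0.    -0.952 -0.306]
 [ 1.     0.    -0.   ]
 [ 0.001 -0.306  0.952]]
```

```bash
echo '[{"finger_gap":1,"pos":[0,0,-0.04],"r":[0,0,0.151]},{"finger_gap":1,"pos":[0,0,-0.04],"r":[0,0,0.151]},{"finger_gap":1,"pos":[0,0,-0.04],"r":[0,0,0.151]}]' | python3 shift.py; echo '[{"finger_gap":1,"pos":[0.03,-0.055,0]},{"finger_gap":1,"pos":[0.03,-0.055,0]},{"finger_gap":1,"pos":[0.03,-0.055,0]},{"finger_gap":1,"pos":[0.03,-0.055,0]},{"finger_gap":1,"pos":[0.03,-0.055,0]}]' | python3 shift.py; echo '[{"finger_gap":1,"pos":[0.03,-0.055,0]},{"finger_gap":1,"pos":[0.03,-0.055,0]},{"finger_gap":1,"pos":[0.03,-0.055,0]},{"finger_gap":1,"pos":[0.03,-0.055,0]},{"finger_gap":1,"pos":[0.03,-0.055,0]}]' | python3 shift.py; echo '[{"finger_gap":1},{"finger_gap":1}]' | python3 shift.py
python3 - <<'E'
from h import *
go([.58,0,.36],0); grab("wrist","w1"); grab("scene","s1")
E
```

```text
time: 0.52
tool_pos: [0.2733, -0.5617, 0.352]
tool_rot: [-0.0, 1.0, -0.003, -0.0]
contact_force: [0.4, -0.2, 0.8]
gripper_width: 1.002
grasp_force: 0.0
time: 1.15
tool_pos: [0.4236, -0.2858, 0.351]
tool_rot: [-0.0, 1.0, -0.0, 0.0]
contact_force: [0.8, -0.6, 0.3]
gripper_width: 0.998
grasp_force: 0.0
time: 1.78
tool_pos: [0.5734, -0.0114, 0.3511]
tool_rot: [0.0, 1.0, -0.0, -0.0]
contact_force: [0.4, -0.9, 0.1]
gripper_width: 0.999
grasp_force: 0.0
time: 2.02
tool_pos: [0.5726, -0.0134, 0.3508]
tool_rot: [0.0, 1.0, 0.0, -0.001]
contact_force: [-0.2, -0.8, -0.1]
gripper_width: 0.999
grasp_force: 0.0
p [ 0.5726 -0.0134  0.3508] yaw 0.0 rotvec [0.    0.001 0.   ] then d [ 0.0074 -0.0134 -0.0092] j6 1.42 F [-0.2 -0.8 -0.1] w 0.999 g 0.0 t 2.025
```

View pics/w1.png

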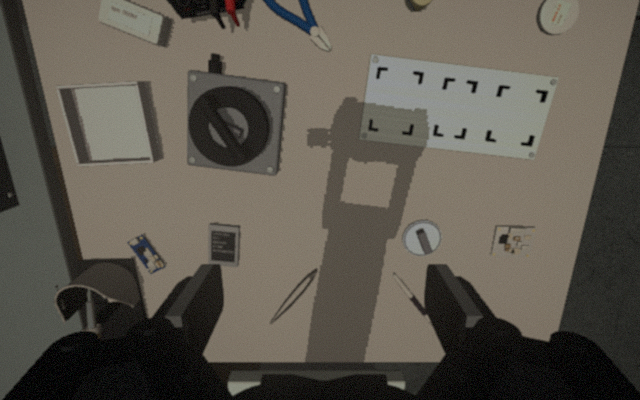

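```bash
python3 - <<'E'
from h import *
a,_=load("w1"); b,_=load("s1")
A=cv2.resize(a[50:190,170:310],None,fx=4,fy=4,interpolation=3); B=cv2.resize(b[200:280,230:320],(0,0),fx=2.6,fy=2.6,interpolation=3)
A=cv2.convertScaleAbs(A,alpha=1.8,beta=20);B=cv2.convertScaleAbs(B,alpha=1.8,beta=20)
o=np.zeros((560,795,3),np.uint8);o[:560,:560]=A;o[:208,560:794]=B[:208,:234]
cv2.imwrite("pics/z1.png",o)
E
```

```text
(no output)
```

View pics/z1.png

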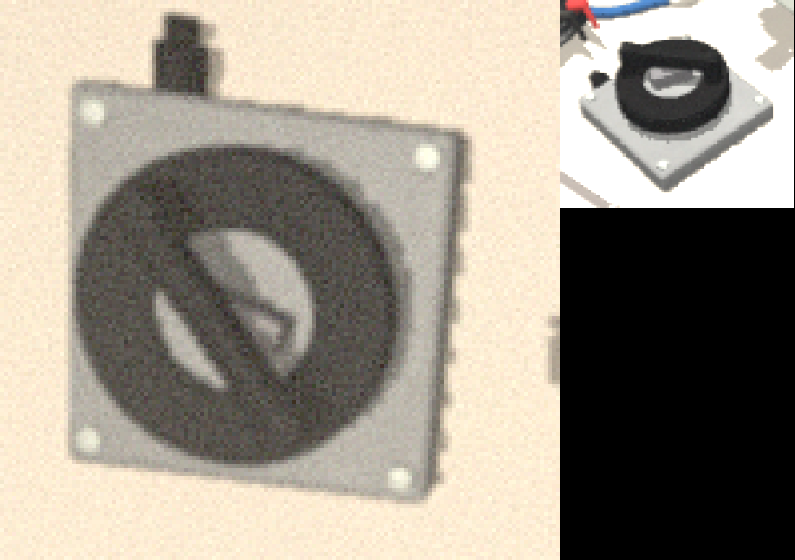

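The crop shows the gland at the top of the picture at about (215,62), and the bar running from (211,96) to (243,155). That is not square to the housing, so I'll measure it.

```bash
python3 - <<'E'
from h import *
a,c=load("w1")
P=ray(c,[(211,96),(243,155)],.078);d=P[0]-P[1];print("bar",P.round(3),np.degrees(np.arctan2(d[1],d[0])),np.linalg.norm(d))
# head corners clicked
H=np.array([(75,80),(465,135),(425,500),(70,460)])/4+[170,50]
Q=ray(c,H,.022);print("head",Q.round(4),Q.mean(0)); 
for i in range(4):
    e=Q[(i+1)%4]-Q[i];print(np.degrees(np.arctan2(e[1],e[0])).round(1),np.linalg.norm(e).round(4))
print("gland",ray(c,(215,60),.011),"filterdisc",ray(c,(422,238),.006))
hsv=cv2.cvtColor(a,cv2.COLOR_BGR2HSV)
# carrier brackets: dark contours inside carrier
m=((hsv[:,:,2]<60)).astype(np.uint8); m[:,:362]=0; m[:55]=0;m[165:]=0; m[:,560:]=0
n,l,s,ce=cv2.connectedComponentsWithStats(m)
for i in range(1,n):
    if s[i,4]>15: print(s[i],ray(c,ce[i],.014).round(4)[0,:2])
g=cv2.cvtColor(a,cv2.COLOR_BGR2GRAY)
print([ (p,hsv[p[1],p[0]]) for p in [(450,60+20),(600,200),(80,130),(225,230),(150,250),(415,230)]])
# tray
E
```

```text
bar [[0.641 0.115 0.078]
 [0.573 0.083 0.078]] 25.034479720326228 0.07509331919752343
head [[0.6717 0.1574 0.022 ]
 [0.6552 0.0343 0.022 ]
 [0.5349 0.0521 0.022 ]
 [0.549  0.1737 0.022 ]] [0.60269416 0.10436811 0.022     ]
-97.6 0.1243
171.6 0.1217
83.4 0.1224
-7.5 0.1238
gland [[0.68428574 0.12620382 0.011     ]] filterdisc [[ 0.43241823 -0.16365571  0.006     ]]
[377  68  10  10  35] [ 0.6712 -0.0866]
[414  72   9  12  44] [ 0.665  -0.1375]
[443  78  11  11  43] [ 0.6572 -0.1739]
[467  81  10  11  47] [ 0.6539 -0.2087]
[497  86  12  10  48] [ 0.6481 -0.2463]
[537  90  10  12  58] [ 0.6418 -0.3019]
[369 120   9  11  42] [ 0.6004 -0.0789]
[403 125  11  10  48] [ 0.5947 -0.1296]
[434 126   9  10  35] [ 0.5939 -0.167 ]
[455 129  11   9  39] [ 0.5904 -0.2016]
[486 131   9  11  45] [ 0.5871 -0.2393]
[522 136  12  10  50] [ 0.5807 -0.2952]
[((450, 80), array([21, 51, 35], dtype=uint8)), ((600, 200), array([38, 85, 45], dtype=uint8)), ((80, 130), array([12, 41, 62], dtype=uint8)), ((225, 230), array([ 21,  31, 115], dtype=uint8)), ((150, 250), array([105,  46,  66], dtype=uint8)), ((415, 230), array([  0,   0, 135], dtype=uint8))]
```

```bash
python3 - <<'E'
from h import *
a,c=load("s1")
o=np.array([.6027,.1044,.082])
for ang in (25,92.4,-40):
    d=np.array([np.cos(np.radians(ang)),np.sin(np.radians(ang)),0])*.043
    print(ang,project(c,[o+d,o-d]).round(1))
P=ray(c,[(255,219),(291.5,225)],.080);d=P[0]-P[1];print(P,np.degrees(np.arctan2(d[1],d[0])))
a,c=load("w1");print(project(c,[o+[.043*.906,.043*.4226,0],o-[.043*.906,.043*.4226,0]]))
E
```

```text
25 [[253.3 215.7]
 [290.2 222.2]]
92.4 [[257.8 230.1]
 [284.5 208.3]]
-40 [[269.9 206.1]
 [273.3 232.7]]
[[0.63257238 0.12629412 0.08      ]
 [0.55698806 0.08938615 0.08      ]] 26.02634491862371
[[203.2330605   95.91498529]
 [240.3563502  163.61831154]]
```

```bash
echo '[{"finger_gap":1,"pos":[0.008,-0.029,0.03]},{"finger_gap":1,"pos":[0.008,-0.029,0.03]},{"finger_gap":1,"pos":[0.008,-0.029,0.03]},{"finger_gap":1,"pos":[0.008,-0.029,0.03]}]' | python3 shift.py; echo '[{"finger_gap":1,"r":[0,0,-0.148]},{"finger_gap":1,"r":[0,0,-0.148]},{"finger_gap":1,"r":[0,0,-0.148]},{"finger_gap":1},{"finger_gap":1}]' | python3 shift.py
python3 - <<'E'
from h import *
go([.604,.103,.2],np.radians(25.5)); a,c=grab("wrist","w2")
cv2.imwrite("pics/w2b.png",cv2.convertScaleAbs(a,alpha=1.7,beta=15))
E
```

```text
time: 2.62
tool_pos: [0.605, 0.1017, 0.2307]
tool_rot: [0.0, 1.0, -0.001, 0.0]
contact_force: [-0.5, -0.2, 1.2]
gripper_width: 0.996
grasp_force: 0.0
time: 3.25
tool_pos: [0.6049, 0.1017, 0.2315]
tool_rot: [0.0, 0.976, 0.218, 0.0]
contact_force: [-0.0, -0.6, -0.8]
gripper_width: 1.004
grasp_force: 0.0
p [0.6049 0.1017 0.2315] yaw 25.2 rotvec [ 0.    -0.    -0.005] then d [-0.0002 -0.0016  0.0315] j6 1.18 F [-0.  -0.6 -0.8] w 1.004 g 0.0 t 3.25
```

View pics/w2b.png

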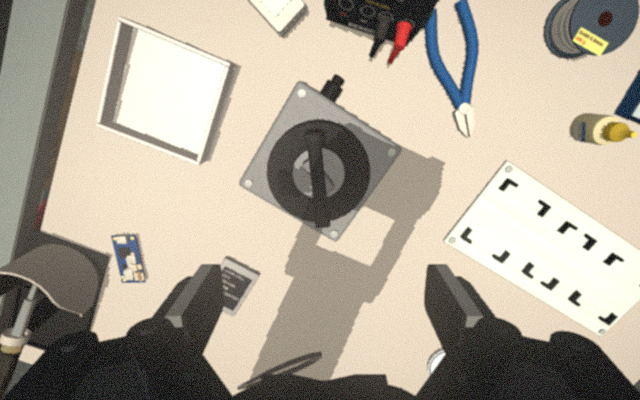

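The bar runs from (315,128) to (322,228), the ring is centred near (319,170), and the housing corners are at (300,82), (398,150), (333,238) and (240,183). The narrow board at (128,258) and the battery at (238,285) are also visible.

```bash
python3 - <<'E'
from h import *
a,c=load("w2")
P=ray(c,[(315,128),(322,228)],.080);d=P[0]-P[1];print("bar",P.round(4),P.mean(0).round(4),np.degrees(np.arctan2(d[1],d[0])),np.linalg.norm(d))
Q=ray(c,[(300,82),(398,150),(333,238),(240,183)],.022);print("head",Q.mean(0).round(4))
for i in range(4):
    e=Q[(i+1)%4]-Q[i];print(np.degrees(np.arctan2(e[1],e[0])).round(1),np.linalg.norm(e).round(4))
g=cv2.GaussianBlur(cv2.cvtColor(a,cv2.COLOR_BGR2GRAY),(3,3),0)
m=(g<38).astype(np.uint8)[100:240,250:390]; m=cv2.morphologyEx(m,cv2.MORPH_OPEN,np.ones((3,3)))
cs=cv2.findContours(m,0,1)[0]; k=max(cs,key=cv2.contourArea)+[250,100]; print(cv2.boundingRect(k))
h=cv2.convexHull(k)[:,0]; 
for z in (.052,):
    X=ray(c,h,z)[:,:2]; A=np.c_[2*X,np.ones(len(X))]
    for it in range(4):
        s=np.linalg.lstsq(A,(X**2).sum(1),rcond=None)[0]; r=np.sqrt(s[2]+s[0]**2+s[1]**2); e=np.abs(np.linalg.norm(X-s[:2],axis=1)-r); X=X[e<max(.0015,np.median(e)*2)];A=np.c_[2*X,np.ones(len(X))]
    print("ring",s[:2].round(4),r.round(4),len(X),len(h))
E
```

```text
bar [[0.644  0.1276 0.08  ]
 [0.5652 0.0841 0.08  ]] [0.6046 0.1059 0.08  ] 28.872905153490162 0.08994803071252272
head [0.6037 0.1074 0.022 ]
-98.5 0.1179
171.4 0.1171
82.6 0.1161
-7.7 0.1193
(269, 120, 101, 107)
ring [0.6047 0.106 ] 0.0483 30 34
```

```bash
echo '[{"finger_gap":0.4,"r":[0,0,-0.049]},{"finger_gap":0.4,"pos":[0.0017,-0.004,0.05]},{"finger_gap":0.4,"pos":[0,0,0.05]},{"finger_gap":0.4,"pos":[0,0,0.04]},{"finger_gap":0.4,"pos":[0,0,0.0275]}]' | python3 shift.py; echo '[{"finger_gap":0.4},{"finger_gap":0},{"finger_gap":0},{"finger_gap":0},{"finger_gap":0}]' | python3 shift.py;echo '[{"finger_gap":0},{"finger_gap":0},{"finger_gap":0,"r":[0,0,-0.05]},{"finger_gap":0,"r":[0,0,-0.05]},{"finger_gap":0,"r":[0,0,-0.05]}]' | python3 shift.py
python3 - <<'E'
from h import *
go([.6045,.106,.064]);print(manip.state()["ft_torque"])
E
```

```text
time: 3.92
tool_pos: [0.6032, 0.1067, 0.0613]
tool_rot: [-0.0, 0.97, 0.243, -0.001]
contact_force: [0.3, -0.4, 0.3]
gripper_width: 0.398
grasp_force: 0.0
time: 4.55
tool_pos: [0.6059, 0.107, 0.066]
tool_rot: [0.0, 0.97, 0.244, 0.002]
contact_force: [-0.2, -1.0, 6.4]
gripper_width: 0.12
grasp_force: 61.6
time: 5.18
tool_pos: [0.6051, 0.1077, 0.066]
tool_rot: [-0.001, 0.949, 0.315, 0.001]
contact_force: [-3.3, 2.3, 9.7]
gripper_width: 0.122
grasp_force: 68.7
p [0.6051 0.1077 0.066 ] yaw 36.7 rotvec [-0.001 -0.002  0.   ] then d [-0.0015  0.0009  0.002 ] j6 0.98 F [-3.3  2.3  9.7] w 0.122 g 68.7 t 5.175
[ 0.20559002  0.52171529 -1.40933669]
```

```bash
echo '[{"finger_gap":0,"pos":[0,0,-0.003]},{"finger_gap":0},{"finger_gap":0}]' | python3 shift.py;python3 - <<'E'
from h import *
go([.6045,.106,.064]);print(manip.state()["ft_torque"])
E
echo '[{"finger_gap":0,"r":[0,0,-0.06]},{"finger_gap":0,"r":[0,0,-0.06]},{"finger_gap":0}]' | python3 shift.py
python3 - <<'E'
from h import *
go([.6045,.106,.064]);print(manip.state()["ft_torque"]);a,c=grab("wrist","w3");b,_=grab("scene","s3")
A=cv2.convertScaleAbs(a[60:260,200:440],alpha=1.7,beta=15);A=cv2.resize(A,None,fx=2,fy=2);B=cv2.convertScaleAbs(cv2.resize(b[190:280,230:330],None,fx=3,fy=3),alpha=1.7,beta=10)
o=np.zeros((400,790,3),np.uint8);o[:400,:480]=A;o[:270,480:780]=B;cv2.imwrite("pics/z3.png",o)
E
```

```text
time: 5.55
tool_pos: [0.6049, 0.1076, 0.0661]
tool_rot: [-0.001, 0.949, 0.314, 0.001]
contact_force: [4.7, 2.8, -4.8]
gripper_width: 0.122
grasp_force: 65.5
p [0.6049 0.1076 0.0661] yaw 36.6 rotvec [-0.001 -0.003  0.   ] then d [-0.0013  0.001   0.0021] j6 0.98 F [ 4.7  2.8 -4.8] w 0.122 g 65.5 t 5.55
[ 0.5140924  -0.80816163 -1.33141054]
time: 5.92
tool_pos: [0.6039, 0.1074, 0.0667]
tool_rot: [-0.001, 0.929, 0.371, -0.0]
contact_force: [-1.2, 1.9, 2.0]
gripper_width: 0.124
grasp_force: 105.8
p [0.6039 0.1074 0.0667] yaw 43.5 rotvec [-0.002  0.    -0.   ] then d [-0.0005  0.0014  0.0027] j6 0.87 F [-1.2  1.9  2. ] w 0.124 g 105.8 t 5.925
[ 0.44490316  0.43276909 -1.47331745]
```

View pics/z3.png

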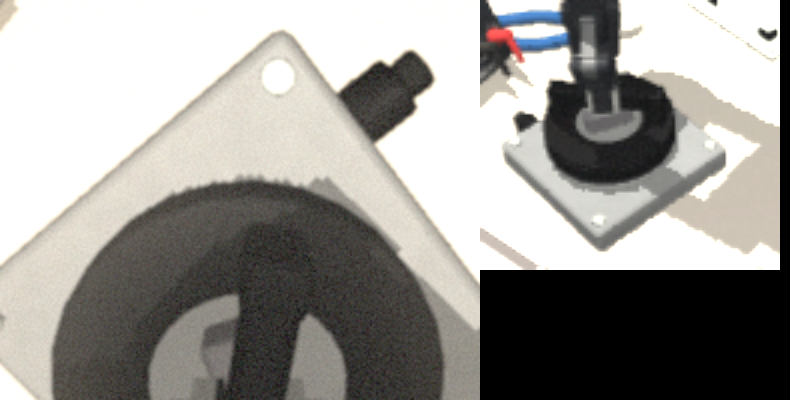

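```bash
python3 - <<'E'
from h import *
a,c=load("w3")
for q in ([(339,177.5),(331,260)],[(322.5,174),(317.5,260)],[(359,177),(346,260)]):
    P=ray(c,q,.083);d=P[0]-P[1];print(P.round(4)[:,:2].tolist(),np.degrees(np.arctan2(d[1],d[0])))
H=np.array([(280,32),(0,265)])/2+[200,60]
P=ray(c,H,.022);d=P[1]-P[0];print("head edge",P.round(4),np.degrees(np.arctan2(d[1],d[0])))
H=np.array([(280,32),(478,325)])/2+[200,60]
P=ray(c,H,.022);d=P[1]-P[0];print("head edge",P.round(4),np.degrees(np.arctan2(d[1],d[0])))
E
```

```text
[[0.642, 0.1347], [0.6151, 0.1131]] 38.89629682757812
[[0.6387, 0.1401], [0.6114, 0.117]] 40.21100588224917
[[0.6472, 0.1294], [0.6193, 0.1087]] 36.60257517391485
head edge [[0.6709 0.1589 0.022 ]
 [0.5725 0.1728 0.022 ]] 171.94990456034006
head edge [[0.6709 0.1589 0.022 ]
 [0.6531 0.0617 0.022 ]] -100.33587097006226
```

```bash
T='from h import *
go([.6045,.106,.064]);print(manip.state()["ft_torque"])'
echo '[{"finger_gap":0,"r":[0,0,0.1]},{"finger_gap":0,"r":[0,0,0.1]},{"finger_gap":0}]' | python3 shift.py >/dev/null; python3 -c "$T"
echo '[{"finger_gap":0,"r":[0,0,0.1]},{"finger_gap":0,"r":[0,0,0.05]},{"finger_gap":0}]' | python3 shift.py >/dev/null; python3 -c "$T"
echo '[{"finger_gap":0,"r":[0,0,0.1]},{"finger_gap":0,"r":[0,0,0.05]},{"finger_gap":0}]' | python3 shift.py >/dev/null; python3 -c "$T"
```

```text
p [0.6044 0.1065 0.0666] yaw 32.4 rotvec [0.002 0.001 0.   ] then d [-0.0002  0.0004  0.0026] j6 1.06 F [ 0.1  0.2 -0.6] w 0.122 g 60.2 t 6.4
[0.00704919 0.00022044 0.00630075]
p [0.6043 0.1066 0.0666] yaw 23.8 rotvec [0.001 0.001 0.   ] then d [-0.0001  0.0006  0.0026] j6 1.21 F [-0.1  0.2 -0.8] w 0.118 g 60.0 t 6.775
[-0.04809385 -0.00761692 -0.03893909]
p [0.6043 0.1068 0.0666] yaw 15.2 rotvec [0. 0. 0.] then d [-0.      0.0008  0.0026] j6 1.36 F [-0.1 -0.5 -1.1] w 0.12 g 60.0 t 7.15
[-0.03209319 -0.00128264 -0.03348201]
```

```bash
T='from h import *
go([.6045,.106,.064]);print(manip.state()["ft_torque"])'
echo '[{"finger_gap":0,"r":[0,0,0.12]},{"finger_gap":0,"r":[0,0,0.12]},{"finger_gap":0,"r":[0,0,0.12]},{"finger_gap":0}]' | python3 shift.py >/dev/null; python3 -c "$T"
echo '[{"finger_gap":0,"pos":[0,0,-0.003]},{"finger_gap":0,"pos":[0,0,-0.003]},{"finger_gap":0}]' | python3 shift.py >/dev/null; python3 -c "$T"
```

```text
p [0.6043 0.1068 0.0666] yaw -5.4 rotvec [0. 0. 0.] then d [0.0002 0.0008 0.0026] j6 1.72 F [ 0.  -1.  -1.5] w 0.126 g 60.0 t 7.65
[-0.02024104 -0.00834406 -0.02373929]
p [0.6048 0.107  0.0734] yaw -5.5 rotvec [-0.    -0.001  0.   ] then d [-0.0002  0.001   0.0094] j6 1.72 F [ 1.5  0.  -1.5] w 0.121 g 60.0 t 8.025
[-0.01688567 -0.0318443  -0.00355866]
```

```bash
python3 - <<'E'
from h import *
a,c=load("w1"); print("tweezers",ray(c,[(317,270),(272,322),(395,275),(425,312)],.003).round(3)[:,:2].tolist())
E
echo '[{"finger_gap":0,"pos":[0,0,-0.03]},{"finger_gap":0,"pos":[0,0,-0.03]},{"finger_gap":0,"pos":[0,0,-0.02]},{"finger_gap":0}]' | python3 shift.py|head -2;  echo '[{"finger_gap":0,"pos":[-0.034,0.0458,0]},{"finger_gap":0,"pos":[-0.034,0.0458,0]},{"finger_gap":0,"pos":[-0.034,0.0458,0]},{"finger_gap":0},{"finger_gap":0}]' | python3 shift.py
python3 -c "
from h import *
go([.49,-.02,.04]);grab('scene','s4')"
```

```text
tweezers [[0.376, -0.003], [0.278, 0.072], [0.367, -0.127], [0.298, -0.181]]
time: 8.52
tool_pos: [0.6057, 0.107, 0.155]
time: 9.15
tool_pos: [0.4892, -0.0198, 0.1519]
tool_rot: [-0.0, 0.999, -0.049, -0.001]
contact_force: [0.5, -0.5, -1.5]
gripper_width: 0.12
grasp_force: 60.0
p [ 0.4892 -0.0198  0.1519] yaw -5.6 rotvec [-0.     0.001 -0.   ] then d [8.000e-04 1.000e-04 1.119e-01] j6 1.48 F [ 0.5 -0.5 -1.5] w 0.12 g 60.0 t 9.15
```

```bash
echo '[{"finger_gap":0,"pos":[0,0,0.05]},{"finger_gap":0,"pos":[0,0,0.04]},{"finger_gap":0,"pos":[0,0,0.017]},{"finger_gap":0},{"finger_gap":0,"pos":[0,0,0.005]}]' | python3 shift.py | head -5; echo '[{"finger_gap":0,"pos":[0,0,0.003]},{"finger_gap":0,"pos":[0,0,0.002]},{"finger_gap":0}]' | python3 shift.py ; python3 - <<'E'
from h import *
a,c=grab("scene","s5");g=cv2.convertScaleAbs(a[180:330,250:420],alpha=1.6,beta=10);cv2.imwrite("pics/z5.png",cv2.resize(g,None,fx=3.5,fy=3.5))
E
```

```text
time: 9.82
tool_pos: [0.4918, -0.02, 0.0429]
tool_rot: [0.0, 0.999, -0.048, 0.002]
contact_force: [-0.3, -0.4, -1.1]
gripper_width: 0.121
time: 10.2
tool_pos: [0.4897, -0.02, 0.0361]
tool_rot: [0.0, 0.999, -0.049, 0.0]
contact_force: [0.0, 0.1, -1.0]
gripper_width: 0.123
grasp_force: 60.0
```

View pics/z5.png

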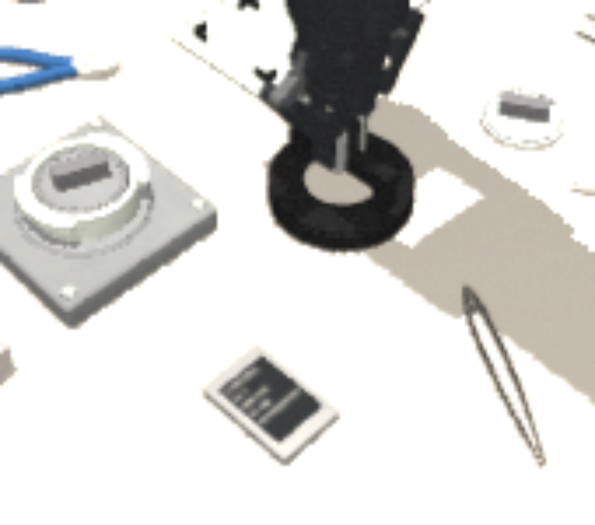

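The ring hangs just above the bench, clear of everything. The head is open with the old filter's rib showing at crop (80,180). I'll set the ring down, then look at the head from above.

```bash
echo '[{"finger_gap":0,"pos":[0,0,0.002]},{"finger_gap":0},{"finger_gap":0.4},{"finger_gap":0.4},{"finger_gap":0.4}]' | python3 shift.py; echo '[{"finger_gap":0.4,"pos":[0,0,-0.05]},{"finger_gap":0.4,"pos":[0,0,-0.055]},{"finger_gap":0.4,"pos":[0,0,-0.055]},{"finger_gap":0.4,"pos":[0.034,-0.046,0]},{"finger_gap":0.4,"pos":[0.034,-0.046,0]}]' | python3 shift.py |tail -6; echo '[{"finger_gap":0.4,"pos":[0.034,-0.046,0]},{"finger_gap":0.4},{"finger_gap":0.4}]' | python3 shift.py
python3 - <<'E'
from h import *
go([.6045,.1065,.2]); a,c=grab("wrist","w6")
A=cv2.convertScaleAbs(a,alpha=1.7,beta=15);cv2.imwrite("pics/w6b.png",A)
E
```

```text
time: 10.88
tool_pos: [0.4895, -0.0199, 0.0337]
tool_rot: [-0.0, 0.999, -0.049, -0.0]
contact_force: [0.0, -0.0, 0.5]
gripper_width: 0.404
grasp_force: 0.0
time: 11.5
tool_pos: [0.5679, 0.0657, 0.1958]
tool_rot: [0.0, 0.999, -0.049, 0.002]
contact_force: [0.0, -0.2, 0.5]
gripper_width: 0.401
grasp_force: 0.0
time: 11.88
tool_pos: [0.6042, 0.1075, 0.1932]
tool_rot: [0.0, 0.999, -0.048, -0.001]
contact_force: [-0.8, 0.6, -0.1]
gripper_width: 0.398
grasp_force: 0.0
p [0.6042 0.1075 0.1932] yaw -5.5 rotvec [0.001 0.001 0.   ] then d [ 0.0004  0.0009 -0.0068] j6 1.72 F [-0.8  0.6 -0.1] w 0.398 g 0.0 t 11.875
```

View pics/w6b.png

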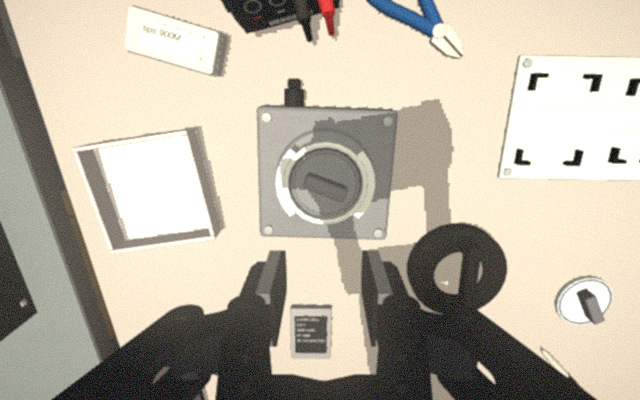

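The neck is centred near (325,178) and the old disc's rib runs from (304,180) to (347,196). The tray corners are at (77,147), (188,128), (215,237) and (108,250). The ring stands at (457,268) and the new filter is at (585,300).

```bash
python3 - <<'E'
from h import *
a,c=load("w6")
A=cv2.convertScaleAbs(a[110:250,250:400],alpha=2.2,beta=20);cv2.imwrite("pics/z6.png",cv2.resize(A,None,fx=4,fy=4,interpolation=3))
P=ray(c,[(77,147),(188,128),(215,237),(108,250)],.028);print("tray",P.mean(0).round(4),[round(float(np.linalg.norm(P[i]-P[i-1])),3) for i in range(4)])
Q=ray(c,[(258,107),(397,109),(387,240),(262,238)],.022);print("head",Q.round(3).tolist(),Q.mean(0).round(4),[round(float(np.linalg.norm(Q[i]-Q[i-1])),3) for i in range(4)])
print("nf",ray(c,(585,300),.005))
E
```

```text
tray [0.6054 0.2705 0.028 ] [0.101, 0.102, 0.104, 0.106]
head [[0.672, 0.158, 0.022], [0.658, 0.038, 0.022], [0.534, 0.051, 0.022], [0.548, 0.173, 0.022]] [0.6029 0.1051 0.022 ] [0.125, 0.121, 0.125, 0.123]
nf [[ 0.4327817  -0.16514028  0.005     ]]
```

View pics/z6.png

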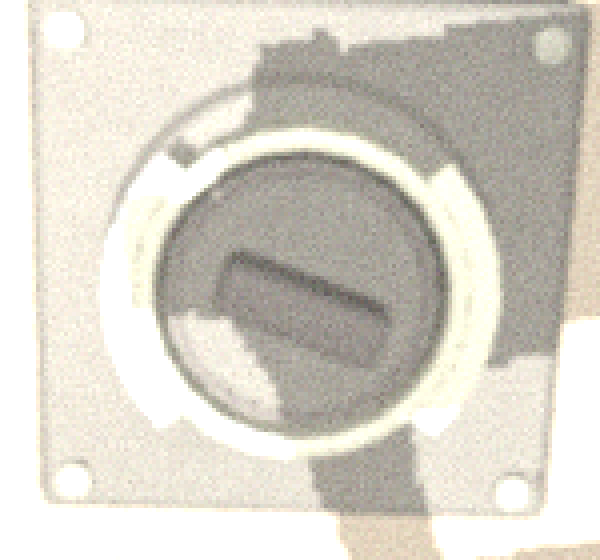

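```bash
python3 - <<'E'
from h import *
a,c=load("w6")
f=lambda q:np.array(q)/4+[250,110]
print("bore",ray(c,f([(302,295)]),.047).round(4), ray(c,f([(157,295),(447,295),(302,152),(302,437)]),.047).round(4)[:,:2].tolist())
P=ray(c,f([(232,262),(386,318),(372,368),(215,312)]),.061);d=P[1]-P[0];e=P[2]-P[3]
print("rib",P.mean(0).round(4),[np.degrees(np.arctan2(v[1],v[0])).round(1) for v in (d,e)],np.linalg.norm(d),np.linalg.norm(P[3]-P[0]))
go([.604,.1055,.2],np.radians(81)); 
E
```

```text
bore [[0.6037 0.1056 0.047 ]] [[0.6067, 0.1366], [0.6007, 0.0746], [0.6344, 0.1027], [0.5712, 0.1087]]
rib [0.6032 0.1058 0.061 ] [np.float64(-116.1), np.float64(-116.0)] 0.0336137208088266 0.011150168077040098
p [0.604  0.1071 0.1935] yaw -5.6 rotvec [-0.000e+00  1.000e-03 -1.511e+00] then d [-0.0015  0.0003 -0.0065] j6 1.72 F [-0.2 -0.6  0.3] w 0.398 g 0.0 t 11.925
```

```bash
echo '[{"finger_gap":0.4,"r":[0,0,-0.1735]},{"finger_gap":0.4,"r":[0,0,-0.1735]},{"finger_gap":0.4,"r":[0,0,-0.1735]},{"finger_gap":0.4,"r":[0,0,-0.1735]},{"finger_gap":0.4,"r":[0,0,-0.1735]}]' | python3 shift.py|head -1; echo '[{"finger_gap":0.4,"r":[0,0,-0.1735]},{"finger_gap":0.4,"r":[0,0,-0.1735]},{"finger_gap":0.4,"pos":[-0.0015,0,0.06]},{"finger_gap":0.4,"pos":[0,0,0.05]},{"finger_gap":0.4,"pos":[0,0,0.025]}]' | python3 shift.py|head -2;echo '[{"finger_gap":0.4,"pos":[0,0,0.01]},{"finger_gap":0.4}]' | python3 shift.py; python3 -c "
from h import *
go([.6033,.1058,.0485],np.radians(64))"; echo '[{"finger_gap":0},{"finger_gap":0},{"finger_gap":0},{"finger_gap":0},{"finger_gap":0}]' | python3 shift.py; echo '[{"finger_gap":0,"pos":[0,0,-0.02]},{"finger_gap":0,"pos":[0,0,-0.04]},{"finger_gap":0,"pos":[0,0,-0.05]},{"finger_gap":0}]' | python3 shift.py; python3 -c "
from h import *
go([.6054,.2705,.06],np.radians(64))"
```

```text
time: 12.55
time: 13.18
tool_pos: [0.601, 0.1048, 0.0555]
time: 13.42
tool_pos: [0.6037, 0.1056, 0.0492]
tool_rot: [0.0, 0.848, 0.53, 0.0]
contact_force: [0.5, 0.5, 0.6]
gripper_width: 0.4
grasp_force: 0.0
p [0.6037 0.1056 0.0492] yaw 64.0 rotvec [ 0.    -0.    -0.001] then d [ 0.     -0.0005  0.0007] j6 0.51 F [0.5 0.5 0.6] w 0.4 g 0.0 t 13.425
time: 14.05
tool_pos: [0.6051, 0.1062, 0.0512]
tool_rot: [0.001, 0.848, 0.53, 0.001]
contact_force: [-1.0, -1.5, 6.7]
gripper_width: 0.122
grasp_force: 61.1
time: 14.55
tool_pos: [0.6077, 0.1065, 0.1666]
tool_rot: [0.003, 0.848, 0.53, 0.006]
contact_force: [-0.3, 0.1, 0.0]
gripper_width: 0.117
grasp_force: 60.2
p [0.6077 0.1065 0.1666] yaw 64.0 rotvec [ 0.011 -0.006  0.001] then d [ 0.1464 -0.074   0.1066] j6 0.51 F [-0.3  0.1  0. ] w 0.117 g 60.2 t 14.55
```

```bash
echo '[{"finger_gap":0,"pos":[0.0488,-0.0247,0]},{"finger_gap":0,"pos":[0.0488,-0.0247,0]},{"finger_gap":0,"pos":[0.0488,-0.0247,0]},{"finger_gap":0,"pos":[0,0,0.05]},{"finger_gap":0,"pos":[0,0,0.05]}]' | python3 shift.py|head -2; echo '[{"finger_gap":0,"pos":[0,0,0.03]},{"finger_gap":0,"pos":[0,0,0.012]},{"finger_gap":0},{"finger_gap":0,"pos":[0,0,0.003]},{"finger_gap":0}]' | python3 shift.py; python3 -c "
from h import *
go([.6054,.2705,.0165])"
```

```text
time: 15.18
tool_pos: [0.6015, 0.2716, 0.0584]
time: 15.8
tool_pos: [0.6026, 0.2706, 0.0162]
tool_rot: [0.0, 0.848, 0.53, 0.001]
contact_force: [-2.8, -0.6, 6.3]
gripper_width: 0.116
grasp_force: 61.0
p [0.6026 0.2706 0.0162] yaw 64.0 rotvec [ 0.002 -0.002 -0.   ] then d [ 0.0011  0.0026 -0.0003] j6 0.76 F [-2.8 -0.6  6.3] w 0.116 g 61.0 t 15.8
```

```bash
echo '[{"finger_gap":0.4},{"finger_gap":0.4},{"finger_gap":0.4,"pos":[0,0,-0.05]},{"finger_gap":0.4,"pos":[0,0,-0.06]},{"finger_gap":0.4,"pos":[0,0,-0.06]}]' | python3 shift.py|head -2; echo '[{"finger_gap":0.4,"pos":[0,0,-0.03]},{"finger_gap":0.4,"pos":[-0.0583,0.0048,0]},{"finger_gap":0.4,"pos":[-0.0583,0.0048,0]},{"finger_gap":0.4,"pos":[-0.0583,0.0048,0]},{"finger_gap":0.4,"pos":[-0.0583,0.0048,0]}]' | python3 shift.py|head -2;  echo '[{"finger_gap":0.4,"pos":[-0.0583,0.0048,0]},{"finger_gap":0.4,"pos":[-0.0583,0.0048,0]},{"finger_gap":0.4,"pos":[-0.0583,0.0048,0]},{"finger_gap":0.4,"pos":[-0.0583,0.0048,0]},{"finger_gap":0.4}]' | python3 shift.py|head -2;echo '[{"finger_gap":0.8}]' | python3 shift.py |head -2
python3 - <<'E'
from h import *
go([.433,-.165,.2]); a,c=grab("wrist","w7");s,_=grab("scene","s7")
A=cv2.convertScaleAbs(a,alpha=1.5,beta=10);S=cv2.convertScaleAbs(cv2.resize(s[240:330,160:270],(330,270)),alpha=1.5)
A=cv2.copyMakeBorder(A,0,0,0,150,0) if 0 else A
cv2.imwrite("pics/w7b.png",A)
t=np.zeros((400,790,3),np.uint8);t[:,:640]=A;t[:123,640:790]=cv2.resize(S,(150,123));cv2.imwrite("pics/z7.png",t)
E
```

```text
time: 16.42
tool_pos: [0.601, 0.2701, 0.1851]
time: 17.05
tool_pos: [0.5155, 0.0507, 0.2137]
time: 17.68
tool_pos: [0.4302, -0.1688, 0.2138]
time: 17.8
tool_pos: [0.4316, -0.1657, 0.2137]
p [ 0.4316 -0.1657  0.2137] yaw 64.0 rotvec [-0.    -0.001  0.   ] then d [0.0012 0.001  0.0137] j6 -0.07 F [0.1 0.6 0.5] w 0.603 g 0.0 t 17.8
```

View pics/z7.png

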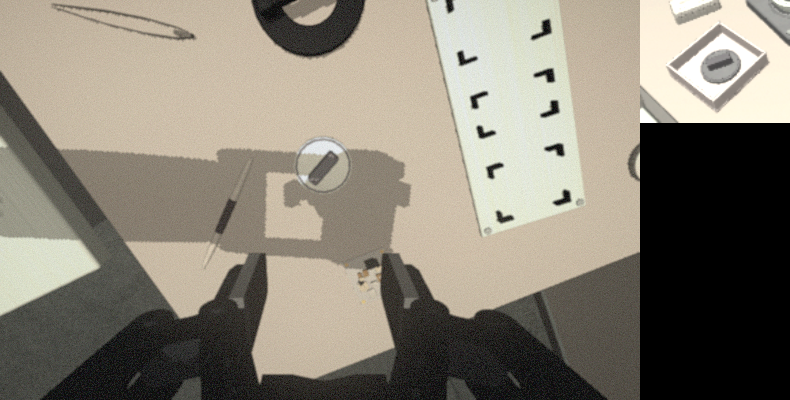

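The old disc lies flat in the tray. The new filter is centred near (323,165), with its rib from (312,182) to (334,154).

```bash
python3 - <<'E'
from h import *
a,c=load("w7"); hsv=cv2.cvtColor(a,cv2.COLOR_BGR2HSV)
m=(hsv[:,:,1]<35).astype(np.uint8); w=np.zeros_like(m); w[125:205,283:363]=m[125:205,283:363]
cs=cv2.findContours(cv2.morphologyEx(w,cv2.MORPH_OPEN,np.ones((3,3))),0,1)[0];k=max(cs,key=cv2.contourArea)
(cx,cy),ax,an=cv2.fitEllipse(cv2.convexHull(k));print("disc px",cx,cy,ax,cv2.contourArea(k),ray(c,(cx,cy),.005).round(4))
g=cv2.cvtColor(a,cv2.COLOR_BGR2GRAY); e=np.zeros_like(g); cv2.circle(e,(int(cx),int(cy)),22,1,-1)
th=np.median(g[e>0]); r=((g<0.72*th)&(e>0)).astype(np.uint8); r=cv2.morphologyEx(r,cv2.MORPH_OPEN,np.ones((2,2)))
k=max(cv2.findContours(r,0,1)[0],key=cv2.contourArea); R=cv2.minAreaRect(k); print(th,R); B=cv2.boxPoints(R); P=ray(c,B,.018)
L=[(np.linalg.norm(P[i]-P[i-1]),np.degrees(np.arctan2(*(P[i]-P[i-1])[[1,0]]))) for i in range(4)];print(np.round(L,4).tolist(),P.mean(0).round(4))
E
```

```text
disc px 321.1649475097656 147.5413055419922 (21.65707015991211, 48.35993957519531) 670.5 [[ 0.4387 -0.1463  0.005 ]]
120.0 ((327.7500305175781, 163.75001525878906), (13.435027122497559, 24.041629791259766), 45.0)
[[0.0135, 108.1886], [0.0238, 19.3342], [0.0133, -70.9507], [0.024, -160.1789]] [ 0.4384 -0.1618  0.018 ]
```

```bash
python3 - <<'E'
from h import *
a,c=load("w7"); g=cv2.GaussianBlur(a,(3,3),0)[132:200:2,290:358:2].astype(int)
for r in g: print(" ".join(f"{x[1]:3d}" for x in r))
E
```

```text
121 121 122 122 123 123 120 121 122 121 123 122 122 121 121 121 121 121 121 121 122 122 122 121 122 123 122 123 121 121 121 122 122 121
122 122 123 122 122 121 121 122 122 122 123 121 123 122 121 121 120 120 121 122 122 122 122 123 123 121 121 123 122 121 122 121 122 122
121 122 122 121 123 121 122 124 122 123 122 120 117 118 117 115 113 115 116 115 115 115 121 121 123 121 121 122 121 122 122 122 122 119
121 122 122 122 122 121 122 121 120 118 114 112 115 121 120 114 110 113 118 117 114 107 115 117 121 121 122 121 121 122 122 122 122 122
122 123 121 122 123 121 122 121 115 115 112 105 102 106 111 113 117 120 116 109 104 105 110 117 116 118 122 122 121 121 120 123 122 123
122 122 121 122 122 121 121 117 114 109 100 109 128 139 143 145 146 146 147 140 135 122 107 111 119 117 116 121 123 123 122 121 121 120
122 121 122 122 122 120 117 114 101 106 126 142 148 148 149 148 147 147 149 149 149 148 141 119 103 110 119 120 122 121 121 121 122 122
120 120 121 120 121 122 118 103 119 141 147 148 149 149 147 148 147 148 148 148 148 147 149 144 129 107 112 121 120 123 123 122 122 122
122 122 122 
[... 2823 characters left out ...]
  80  80  81  80  81
 81  81  83  81  81  80  81  81  82  81  82  79  75  81  85  88  91  94  87  81  77  76  80  85  85  79  81  79  80  79  81  80  79  78
 80  81  80  79  82  80  81  81  80  79  82  86  83  78  75  77  76  74  74  80  86  84  83  81  80  81  80  80  83  79  79  79  81  78
 80  82  80  80  80  80  80  79  81  81  81  80  81  81  82  86  85  84  82  82  83  82  80  80  80  80  80  81  79  80  80  80  81  79
 81  82  80  81  81  80  80  80  80  79  83  81  78  81  80  81  78  78  80  81  81  79  80  79  80  79  81  80  82  82  80  81  81  78
 79  80  80  81  81  82  82  81  82  80  82  81  80  80  80  81  81  80  78  81  80  80  80  80  81  80  79  80  79  78  80  79  79  81
```

```bash
python3 - <<'E'
from h import *
a,c=load("w7"); g=cv2.GaussianBlur(a,(3,3),0)[:,:,1]
e=np.zeros_like(g); cv2.circle(e,(323,166),22,1,-1); r=((g<88)&(e>0)).astype(np.uint8)
k=max(cv2.findContours(r,0,1)[0],key=cv2.contourArea); R=cv2.minAreaRect(k); print(R,cv2.contourArea(k)); B=cv2.boxPoints(R)
for z in (.02,): 
    P=ray(c,B,z); L=[(np.linalg.norm(P[i]-P[i-1]),np.degrees(np.arctan2(*(P[i]-P[i-1])[[1,0]]))) for i in range(4)];print(np.round(L,4).tolist(),P.mean(0).round(4))
print("disc",ray(c,(322.7,166),.005).round(4), np.linalg.norm(ray(c,(298,166),.005)-ray(c,(348,166),.005)))
E
```

```text
((322.393798828125, 167.90708923339844), (14.204885482788086, 37.53476333618164), 41.18592834472656) 473.0
[[0.0143, 111.5631], [0.0373, 23.0778], [0.0139, -67.1721], [0.0376, -156.3765]] [ 0.4319 -0.1629  0.02  ]
disc [[ 0.4318 -0.1641  0.005 ]] 0.05136266309289078
```

```bash
echo '[{"finger_gap":0.4,"r":[0,0,0.178]},{"finger_gap":0.4,"r":[0,0,0.178]},{"finger_gap":0.4,"r":[0,0,0.178]},{"finger_gap":0.4,"r":[0,0,0.178]},{"finger_gap":0.4,"pos":[0.0011,-0.0019,0.06]}]' | python3 shift.py|head -1; echo '[{"finger_gap":0.4,"pos":[0,0,0.06]},{"finger_gap":0.4,"pos":[0,0,0.05]},{"finger_gap":0.4,"pos":[0,0,0.025]},{"finger_gap":0.4,"pos":[0,0,0.0077]},{"finger_gap":0.4}]' | python3 shift.py; python3 -c "
from h import *
go([.4319,-.1635,.011],np.radians(23.2))"; echo '[{"finger_gap":0},{"finger_gap":0},{"finger_gap":0},{"finger_gap":0},{"finger_gap":0}]' | python3 shift.py; python3 -c "
from h import *
go([.4319,-.1635,.011],np.radians(23.2))"
```

```text
time: 18.52
time: 19.15
tool_pos: [0.4324, -0.163, 0.0115]
tool_rot: [0.0, 0.979, 0.202, 0.0]
contact_force: [0.1, -0.9, 0.1]
gripper_width: 0.397
grasp_force: 0.0
p [ 0.4324 -0.163   0.0115] yaw 23.3 rotvec [ 0.    -0.     0.002] then d [-0.0007  0.0002  0.0005] j6 0.64 F [ 0.1 -0.9  0.1] w 0.397 g 0.0 t 19.15
time: 19.77
tool_pos: [0.4334, -0.1643, 0.0131]
tool_rot: [0.001, 0.98, 0.201, 0.001]
contact_force: [-0.2, 1.6, 6.4]
gripper_width: 0.113
grasp_force: 61.0
p [ 0.4334 -0.1643  0.0131] yaw 23.2 rotvec [ 0.002 -0.003  0.   ] then d [-0.001  -0.0014  0.0021] j6 0.64 F [-0.2  1.6  6.4] w 0.113 g 61.0 t 19.775
```

```bash
echo '[{"finger_gap":0,"pos":[0,0,-0.03]},{"finger_gap":0,"pos":[0,0,-0.05]},{"finger_gap":0,"pos":[0,0,-0.06]},{"finger_gap":0,"pos":[0.0439,-0.0302,0]},{"finger_gap":0,"pos":[0.0439,-0.0302,0]}]' | python3 shift.py|head -2; echo '[{"finger_gap":0,"pos":[0.0439,-0.0302,0]},{"finger_gap":0,"pos":[0.0439,-0.0302,0]},{"finger_gap":0,"pos":[0.0439,-0.0302,0]},{"finger_gap":0,"pos":[0.0439,-0.0302,0]},{"finger_gap":0,"pos":[0,0,0.03]}]' | python3 shift.py; echo '[{"finger_gap":0,"pos":[0,0,0.04]},{"finger_gap":0},{"finger_gap":0}]' | python3 shift.py; python3 - <<'E'
from h import *
go([.604,.106,.0521],np.radians(23.2)); a,c=grab("wrist","w8"); s,_=grab("scene","s8")
A=cv2.convertScaleAbs(a[80:300,190:450],alpha=1.7,beta=15);S=cv2.convertScaleAbs(s[190:280,230:320],alpha=1.6)
t=np.zeros((440,800,3),np.uint8);t[:,:520]=cv2.resize(A,None,fx=2,fy=2);t[:270,530:800]=cv2.resize(S,None,fx=3,fy=3);cv2.imwrite("pics/z8.png",t)
E
```

```text
time: 20.4
tool_pos: [0.4899, -0.0732, 0.153]
time: 21.02
tool_pos: [0.6061, 0.1097, 0.1242]
tool_rot: [0.0, 0.979, 0.203, 0.004]
contact_force: [0.4, -0.2, -0.5]
gripper_width: 0.111
grasp_force: 60.1
time: 21.4
tool_pos: [0.6031, 0.1066, 0.0825]
tool_rot: [0.0, 0.98, 0.201, 0.001]
contact_force: [-0.4, -0.8, -0.6]
gripper_width: 0.114
grasp_force: 60.1
p [0.6031 0.1066 0.0825] yaw 23.2 rotvec [ 0.001 -0.002  0.   ] then d [0.0006 0.0009 0.0304] j6 1.22 F [-0.4 -0.8 -0.6] w 0.114 g 60.1 t 21.4
```

View pics/z8.png

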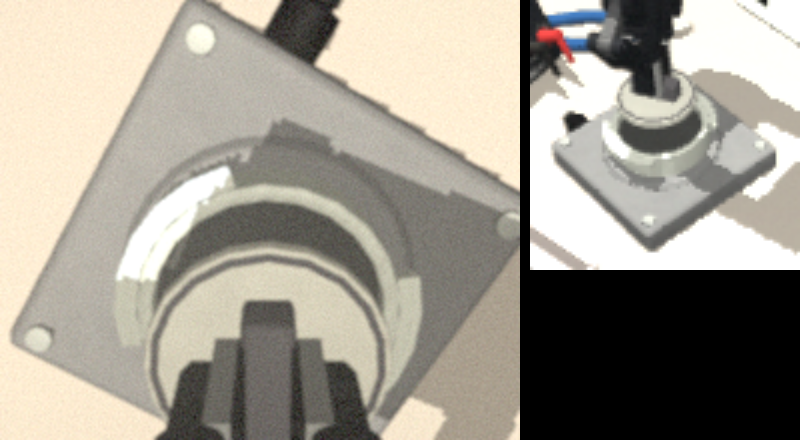

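```bash
python3 - <<'E'
from h import *
a,c=load("w8"); s=manip.state(); R=rot(s["tool_rot"]); p=s["tool_pos"]
f=lambda q:np.array(q)/2+[190,80]
def tl(uv,z): return R.inv().apply(ray(c,f(uv),z)-p)[:,:2]*1000
print("disc in tool mm L,R,top:",tl([(143,352),(392,352),(267,243)],.0754).round(1).tolist())
print("bore inner top, neck outer top",tl([(266,200),(266,184)],.047).round(1).tolist())
Hc=R.inv().apply(np.array([.6037,.1058,.047])-p)*1000; print("head c in tool",Hc.round(1))
# bore top edge should be Hc.x+32 , neck outer Hc.x+37
g=cv2.GaussianBlur(a,(3,3),0)[:,:,1]
for row in (225,240,255): print(row,[int(v) for v in g[row,250:400:2]])
E
```

```text
disc in tool mm L,R,top: [[1.2, -29.5], [1.2, 29.9], [28.6, 0.0]]
bore inner top, neck outer top [[31.1, -0.3], [35.5, -0.3]]
head c in tool [-0.8  0.6 36.7]
225 [108, 107, 108, 107, 101, 99, 105, 105, 93, 62, 48, 61, 80, 103, 106, 78, 59, 75, 104, 117, 118, 116, 116, 115, 113, 113, 113, 113, 112, 115, 116, 116, 114, 117, 115, 116, 116, 116, 116, 116, 115, 114, 114, 114, 114, 112, 116, 115, 115, 115, 115, 114, 116, 114, 115, 111, 89, 63, 62, 88, 106, 91, 63, 43, 45, 65, 95, 104, 104, 101, 105, 109, 108, 107, 107]
240 [107, 107, 107, 108, 102, 100, 106, 101, 100, 102, 68, 61, 99, 115, 113, 115, 115, 114, 114, 113, 114, 114, 112, 112, 114, 113, 114, 113, 113, 112, 80, 44, 41, 42, 39, 41, 41, 41, 40, 41, 39, 39, 40, 51, 100, 115, 114, 114, 114, 115, 115, 115, 114, 115, 114, 114, 112, 114, 113, 112, 113, 110, 77, 58, 87, 105, 96, 103, 104, 102, 104, 107, 106, 105, 105]
255 [92, 92, 91, 92, 92, 90, 96, 100, 65, 70, 105, 114, 114, 113, 114, 113, 114, 113, 114, 113, 113, 112, 112, 87, 57, 52, 55, 54, 55, 40, 29, 42, 53, 55, 55, 55, 56, 56, 55, 55, 55, 54, 51, 33, 29, 46, 52, 53, 52, 51, 64, 103, 110, 111, 109, 111, 112, 112, 110, 109, 111, 110, 111, 111, 84, 57, 84, 103, 101, 104, 106, 105, 105, 88, 64]
```

The disc in hand and the bore are aligned to within about 0.5 mm in the tool frame: disc centre (-1.4, 0.2), bore (-1.2, 0.5). I'll lower it.

```bash
echo '[{"finger_gap":0,"pos":[0,0.0003,0.012]},{"finger_gap":0,"pos":[0,0,0.008]},{"finger_gap":0,"pos":[0,0,0.004]},{"finger_gap":0,"pos":[0,0,0.004]},{"finger_gap":0}]' | python3 shift.py; echo '[{"finger_gap":0,"pos":[0,0,0.003]},{"finger_gap":0}]' | python3 shift.py; python3 -c "
from h import *
go([.604,.106,.0521])"
```

```text
time: 22.12
tool_pos: [0.6023, 0.1065, 0.0527]
tool_rot: [-0.0, 0.98, 0.201, -0.0]
contact_force: [0.3, -0.2, -0.1]
gripper_width: 0.119
grasp_force: 60.1
time: 22.38
tool_pos: [0.603, 0.1065, 0.0521]
tool_rot: [0.0, 0.98, 0.201, 0.0]
contact_force: [-3.6, -0.4, 8.1]
gripper_width: 0.114
grasp_force: 61.1
p [0.603  0.1065 0.0521] yaw 23.2 rotvec [ 0. -0. -0.] then d [ 0.0007  0.0009 -0.    ] j6 1.22 F [-3.6 -0.4  8.1] w 0.114 g 61.1 t 22.375
```

```bash
echo '[{"finger_gap":0.4},{"finger_gap":0.4},{"finger_gap":0.4,"pos":[0,0,-0.04]},{"finger_gap":0.4,"pos":[0,0,-0.05]},{"finger_gap":0.4,"pos":[0,0,-0.06]}]' | python3 shift.py|head -2; echo '[{"finger_gap":0.4,"pos":[-0.0514,0.0239,0]},{"finger_gap":0.4,"pos":[-0.0514,0.0239,0]},{"finger_gap":0.4,"pos":[-0.0514,0.0239,0]},{"finger_gap":0.4,"r":[0,0,-0.176]},{"finger_gap":0.4,"r":[0,0,-0.176]}]' | python3 shift.py|head -2; echo '[{"finger_gap":0.4,"r":[0,0,-0.176]},{"finger_gap":0.4,"r":[0,0,-0.176]},{"finger_gap":0.4,"r":[0,0,-0.176]},{"finger_gap":0.4,"r":[0,0,-0.176]},{"finger_gap":0.4,"r":[0,0,-0.176]}]' | python3 shift.py|head -2;echo '[{"finger_gap":0.4,"r":[0,0,-0.176]},{"finger_gap":0.4,"r":[0,0,-0.176]},{"finger_gap":0.4,"r":[0,0,-0.176]},{"finger_gap":0.4,"r":[0,0,-0.176]},{"finger_gap":0.4,"r":[0,0,-0.176]}]' | python3 shift.py|head -2;echo '[{"finger_gap":0.4,"r":[0,0,-0.176]},{"finger_gap":0.4,"r":[0,0,-0.176]},{"finger_gap":0.4,"r":[0,0,-0.176]},{"finger_gap":0.4},{"finger_gap":0.4}]' | python3 shift.py|head -2
python3 - <<'E'
from h import *
go([.4895,-.02,.2],np.radians(174.5)); a,c=grab("wrist","w9"); s,_=grab("scene","s9")
A=cv2.convertScaleAbs(a,alpha=1.5,beta=10);S=cv2.convertScaleAbs(s[200:270,240:315],alpha=1.5)
t=np.zeros((400,790,3),np.uint8);t[:,:640]=A;t[:140,640:790]=cv2.resize(S,(150,140));cv2.imwrite("pics/z9.png",t)
E
```

```text
time: 23.0
tool_pos: [0.6015, 0.1064, 0.1999]
time: 23.62
tool_pos: [0.4886, -0.0209, 0.2]
time: 24.25
tool_pos: [0.489, -0.0202, 0.1998]
time: 24.88
tool_pos: [0.489, -0.0202, 0.1998]
time: 25.5
tool_pos: [0.489, -0.0202, 0.2]
p [ 0.489  -0.0202  0.2   ] yaw 174.3 rotvec [-0.    -0.    -0.003] then d [-0.0004  0.0002 -0.    ] j6 -1.67 F [-0.1 -0.1 -0.6] w 0.402 g 0.0 t 25.5
```

View pics/z9.png

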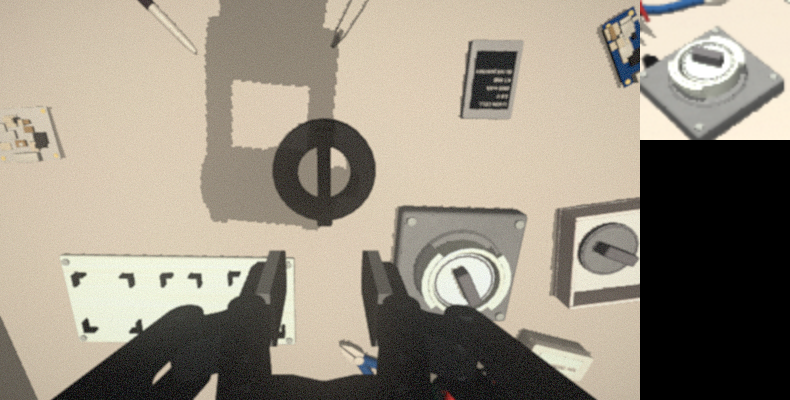

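The ring stands undisturbed at (324,170) with its bar vertical in the picture, and the new disc sits in the mouth at (463,283). I'll grip the ring and carry it back.

```bash
echo '[{"finger_gap":0.4,"pos":[-0.0004,0.0002,0.06]},{"finger_gap":0.4,"pos":[0,0,0.06]},{"finger_gap":0.4,"pos":[0,0,0.035]},{"finger_gap":0.4,"pos":[0,0,0.011]},{"finger_gap":0.4}]' | python3 shift.py|head -2; echo '[{"finger_gap":0},{"finger_gap":0},{"finger_gap":0},{"finger_gap":0},{"finger_gap":0}]' | python3 shift.py; echo '[{"finger_gap":0,"pos":[0,0,-0.03]},{"finger_gap":0,"pos":[0,0,-0.045]},{"finger_gap":0,"pos":[0,0,-0.045]},{"finger_gap":0,"pos":[-0.034,0.0458,0]},{"finger_gap":0,"pos":[-0.034,0.0458,0]}]' | python3 shift.py; echo '[{"finger_gap":0,"pos":[-0.034,0.0458,0]},{"finger_gap":0,"pos":[0,0,0.03]},{"finger_gap":0},{"finger_gap":0}]' | python3 shift.py; python3 -c "
from h import *
go([.6045,.1068,.0657],np.radians(173)); grab('wrist','w10'); grab('scene','s10')"
```

```text
time: 26.22
tool_pos: [0.4897, -0.0201, 0.0343]
time: 26.85
tool_pos: [0.4916, -0.0204, 0.0366]
tool_rot: [0.002, 0.048, 0.999, -0.0]
contact_force: [-0.0, 0.1, 6.7]
gripper_width: 0.119
grasp_force: 61.9
time: 27.48
tool_pos: [0.5676, 0.0652, 0.1561]
tool_rot: [0.002, 0.049, 0.999, -0.0]
contact_force: [-0.0, -0.2, -0.8]
gripper_width: 0.118
grasp_force: 60.9
time: 27.98
tool_pos: [0.6041, 0.1066, 0.1246]
tool_rot: [0.0, 0.048, 0.999, -0.0]
contact_force: [0.3, 0.8, -1.2]
gripper_width: 0.118
grasp_force: 60.9
p [0.6041 0.1066 0.1246] yaw 174.5 rotvec [-0.     0.     0.025] then d [-0.0003  0.0003  0.0589] j6 -1.42 F [ 0.3  0.8 -1.2] w 0.118 g 60.9 t 27.975
```

```bash
echo '[{"finger_gap":0,"pos":[0,0,0.03],"r":[0,0,0.025]},{"finger_gap":0,"pos":[0,0,0.012]},{"finger_gap":0,"pos":[0,0,0.004]},{"finger_gap":0,"pos":[0,0,0.004]},{"finger_gap":0}]' | python3 shift.py; echo '[{"finger_gap":0,"pos":[0,0,0.004]},{"finger_gap":0,"pos":[0,0,0.002]},{"finger_gap":0}]' | python3 shift.py; python3 -c "
from h import *
go([.6045,.1068,.0686]);print(manip.state()['ft_torque'])"
```

```text
time: 28.7
tool_pos: [0.6048, 0.1066, 0.0743]
tool_rot: [0.001, 0.061, 0.998, -0.0]
contact_force: [1.3, 0.0, -1.8]
gripper_width: 0.12
grasp_force: 61.2
time: 29.08
tool_pos: [0.6049, 0.1067, 0.0686]
tool_rot: [0.001, 0.061, 0.998, -0.0]
contact_force: [3.2, -0.6, 0.5]
gripper_width: 0.12
grasp_force: 61.5
p [0.6049 0.1067 0.0686] yaw 173.1 rotvec [-0.     0.001 -0.   ] then d [0.0005 0.0001 0.    ] j6 -1.4 F [ 3.2 -0.6  0.5] w 0.12 g 61.5 t 29.075
[-0.24928888 -0.48858917  0.02527438]
```

```bash
T='from h import *
go([.6045,.1068,.0686]);print(manip.state()["ft_torque"])'
echo '[{"finger_gap":0,"pos":[0,0,0.0005],"r":[0,0,0.12]},{"finger_gap":0,"r":[0,0,0.17]},{"finger_gap":0,"r":[0,0,0.17]},{"finger_gap":0}]' | python3 shift.py|head -1;python3 -c "$T"; echo '[{"finger_gap":0,"r":[0,0,0.17]},{"finger_gap":0,"r":[0,0,0.17]},{"finger_gap":0,"r":[0,0,0.17]},{"finger_gap":0,"r":[0,0,0.17]},{"finger_gap":0}]' | python3 shift.py|head -1;python3 -c "$T"; echo '[{"finger_gap":0,"r":[0,0,0.1]},{"finger_gap":0,"r":[0,0,0.1]},{"finger_gap":0}]' | python3 shift.py|head -1;python3 -c "$T"
```

```text
time: 29.58
p [0.6053 0.1062 0.0687] yaw 146.8 rotvec [0.    0.003 0.   ] then d [0.001  0.     0.0001] j6 -0.94 F [ 3.3 -4.2  3.5] w 0.117 g 61.9 t 29.575
[-0.78597102 -0.4596014  -0.20645681]
time: 30.2
p [0.6046 0.105  0.0687] yaw 107.8 rotvec [-0.001  0.004 -0.   ] then d [0.0018 0.0004 0.0001] j6 -0.26 F [ 0.8 -7.7  6.8] w 0.117 g 62.3 t 30.2
[-1.3467348   0.03292768 -0.16775218]
time: 30.58
p [0.6042 0.1047 0.0687] yaw 96.4 rotvec [-0.002  0.004 -0.   ] then d [0.002  0.0006 0.0001] j6 -0.06 F [-1.9 -9.1  7.9] w 0.118 g 62.4 t 30.575
[-1.58589482  0.35372338 -0.0029509 ]
```

```bash
T='from h import *
go([.6045,.1068,.0686]);print(manip.state()["ft_torque"])'
echo '[{"finger_gap":0,"pos":[-0.0015,0,0]},{"finger_gap":0,"r":[0,0,0.06]},{"finger_gap":0}]' | python3 shift.py|head -1;python3 -c "$T"; echo '[{"finger_gap":0,"r":[0,0,0.06]},{"finger_gap":0}]' | python3 shift.py|head -1;python3 -c "$T"; echo '[{"finger_gap":0,"r":[0,0,0.06]},{"finger_gap":0}]' | python3 shift.py|head -1;python3 -c "$T"
```

```text
time: 30.95
p [0.604  0.1044 0.0685] yaw 93.1 rotvec [-0.002  0.002 -0.   ] then d [ 0.0024  0.0006 -0.0001] j6 -0.0 F [-3.  -5.3  7.2] w 0.122 g 62.5 t 30.95
[-0.86032028  0.39545841  0.35469574]
time: 31.2
p [0.6041 0.1044 0.0685] yaw 89.8 rotvec [-0.001  0.003 -0.   ] then d [ 0.0024  0.0004 -0.0001] j6 0.06 F [-1.8 -6.2  7.5] w 0.122 g 69.2 t 31.2
[-0.89678651  0.2682164   1.25025703]
time: 31.45
p [0.6066 0.1028 0.0689] yaw 86.3 rotvec [0.006 0.006 0.   ] then d [ 0.0039 -0.0023  0.0003] j6 0.12 F [  6.3 -11.5   2. ] w 0.119 g 63.0 t 31.45
[-1.78260626 -1.14904894  0.90867721]
```

```bash
echo '[{"finger_gap":0.4},{"finger_gap":0.4},{"finger_gap":0.4},{"finger_gap":0.4,"pos":[0,0,-0.05]},{"finger_gap":0.4,"pos":[0,0,-0.05]}]' | python3 shift.py; echo '[{"finger_gap":0.4,"pos":[0,0,-0.03]},{"finger_gap":0.4}]' | python3 shift.py|head -2
python3 - <<'E'
from h import *
go([.6045,.1058,.2],np.radians(92)); a,c=grab("wrist","w11"); g=cv2.GaussianBlur(a,(3,3),0)[:,:,1]
o=np.array([.6037,.1058,.082])
print("proj bar ends if 92deg",project(c,[o+[-.0015,.043,0],o-[-.0015,.043,0]]).round(1).tolist())
# bar vs hole: profile rows across
for r in (150,160,165,170,175,180,185,190,195,200,205): print(r,[int(v) for v in g[r,280:372:2]])
E
```

```text
time: 32.08
tool_pos: [0.6033, 0.1057, 0.1674]
tool_rot: [-0.001, 0.731, 0.682, -0.001]
contact_force: [0.8, 1.1, 0.8]
gripper_width: 0.399
grasp_force: 0.0
time: 32.33
tool_pos: [0.606, 0.1059, 0.2011]
p [0.606  0.1059 0.2011] yaw 86.0 rotvec [ 0.006 -0.001 -0.105] then d [-0.     -0.0015  0.0011] j6 0.12 F [-0.6 -1.1 -1.4] w 0.398 g 0.0 t 32.325
proj bar ends if 92deg [[312.9, 137.6], [324.8, 242.4]]
150 [46, 44, 46, 44, 44, 45, 43, 43, 43, 43, 42, 44, 43, 41, 43, 41, 37, 34, 37, 37, 39, 35, 37, 35, 34, 32, 37, 40, 41, 36, 40, 38, 37, 37, 40, 39, 38, 39, 39, 41, 39, 38, 39, 39, 37, 41]
160 [42, 42, 42, 41, 46, 43, 41, 42, 42, 43, 40, 46, 92, 156, 184, 186, 187, 160, 59, 35, 37, 37, 37, 33, 38, 117, 183, 185, 171, 143, 120, 121, 80, 42, 39, 36, 38, 37, 38, 38, 38, 36, 40, 37, 37, 41]
165 [43, 44, 43, 44, 44, 42, 42, 40, 39, 53, 120, 177, 188, 186, 185, 186, 185, 161, 62, 34, 39, 37, 38, 35, 32, 93, 152, 158, 157, 158, 152, 116, 98, 105, 61, 35, 35, 35, 39, 38, 36, 39, 37, 38, 38, 35]
170 [44, 44, 40, 43, 41, 41, 41, 41, 68, 152, 185, 184, 178, 171, 153, 142, 144, 125, 56, 31, 34, 32
[... 792 characters left out ...]
 29, 28, 31, 31, 25, 54, 120, 139, 140, 140, 138, 137, 137, 122, 91, 93, 48, 34, 31, 32, 35, 35, 33, 33, 32, 35]
195 [37, 36, 34, 34, 35, 35, 33, 34, 34, 40, 59, 68, 65, 65, 66, 67, 66, 70, 55, 31, 28, 32, 29, 31, 31, 54, 121, 137, 136, 138, 138, 137, 122, 90, 84, 41, 29, 31, 32, 33, 34, 35, 31, 34, 33, 34]
200 [38, 37, 35, 36, 35, 35, 34, 35, 35, 34, 34, 47, 65, 98, 123, 131, 135, 134, 95, 37, 30, 31, 31, 31, 26, 46, 116, 136, 137, 138, 123, 86, 57, 39, 32, 30, 33, 34, 34, 35, 32, 32, 35, 36, 36, 34]
205 [36, 36, 37, 38, 36, 35, 37, 33, 35, 33, 36, 35, 32, 33, 51, 82, 112, 128, 100, 38, 29, 30, 30, 31, 29, 45, 113, 124, 97, 58, 35, 29, 31, 33, 35, 35, 35, 33, 32, 31, 36, 36, 34, 35, 35, 36]
```

```bash
python3 - <<'E'
from h import *
a,c=load("w11"); g=cv2.GaussianBlur(a,(3,3),0)[:,:,1].astype(float)
def edge(rows,lo,hi,th,sg):
    out=[]
    for r in rows:
        v=g[r,lo:hi]; 
        i=np.argmin(v-th>0) if sg<0 else np.argmax(v-th>0)
        f=i-1+(v[i-1]-th)/(v[i-1]-v[i]); out.append((lo+f,r))
    return out
L=edge(list(range(158,178)),300,326,80,-1); Rr=edge(list(range(158,166))+list(range(190,206)),326,336,75,1)
for E,z in ((L,.082),(L,.065),(Rr,.082),(Rr,.065)):
    P=ray(c,E,z)[:,:2]; vx,vy,_,_=cv2.fitLine(P.astype(np.float32),cv2.DIST_HUBER,0,.001,.001).ravel(); print(np.degrees(np.arctan2(vy,vx))%180,P.mean(0).round(4))
m=(g<60).astype(np.uint8); w=np.zeros_like(m); w[105:260,255:385]=m[105:260,255:385]
k=max(cv2.findContours(cv2.morphologyEx(w,cv2.MORPH_OPEN,np.ones((3,3))),0,1)[0],key=cv2.contourArea);print(cv2.boundingRect(k))
X=ray(c,cv2.convexHull(k)[:,0],.052)[:,:2]
for it in range(5):
    s=np.linalg.lstsq(np.c_[2*X,np.ones(len(X))],(X**2).sum(1),rcond=None)[0];r=np.sqrt(s[2]+s[:2]@s[:2]);e=abs(np.linalg.norm(X-s[:2],axis=1)-r);X=X[e<max(.0012,2*np.median(e))]
print("ring",s[:2],r,len(X))
Q=ray(c,[(0,0)],.022)
E
```

```text
106.90616 [0.6005 0.126 ]
106.9057 [0.5998 0.1223]
88.562515 [0.6128 0.1106]
88.56264 [0.6129 0.1059]
(268, 123, 113, 119)
ring [0.6077598  0.10666262] 0.04907169613694664 41
```

```bash
python3 - <<'E'
from h import *
a,_=load("w11"); s,_=grab("scene","s11"); d,_=grab("side","d11")
f=lambda i,k:cv2.convertScaleAbs(cv2.resize(i,None,fx=k,fy=k,interpolation=3),alpha=1.9,beta=20)
t=np.zeros((480,800,3),np.uint8);A=f(a[90:250,240:400],3);t[:480,:480]=A
t[:240,490:790]=f(s[200:280,235:335],3);t[245:475,490:790]=f(d[155:201,275:335],5)
cv2.imwrite("pics/z11.png",t)
E
```

```text
(no output)
```

View pics/z11.png

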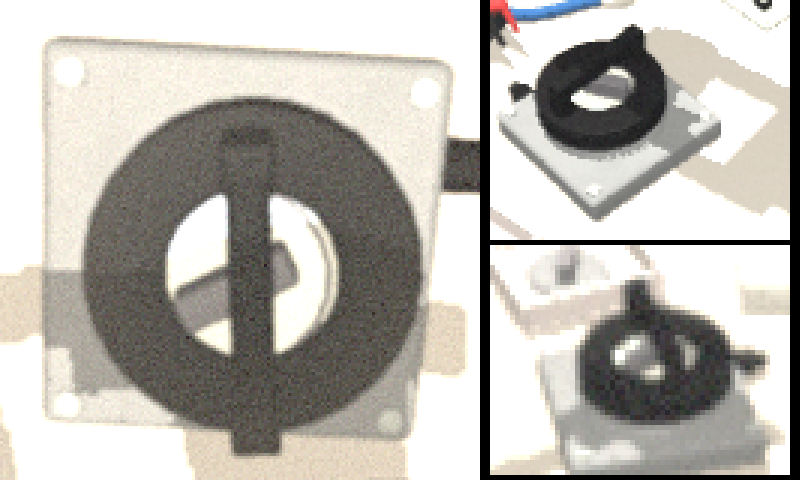

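```bash
python3 - <<'E'
from h import *
a,c=load("w11"); f=lambda q:np.array(q)/3+[240,90]
for q in ([(42,38),(452,65),(410,440),(42,420)],[(68,70),(425,93),(390,422),(65,405)]):
    Q=ray(c,f(q),.022);print(Q.mean(0).round(4),[(round(float(np.degrees(np.arctan2(*(Q[i]-Q[i-1])[[1,0]]))),1),round(float(np.linalg.norm(Q[i]-Q[i-1])),4)) for i in range(4)])
e=ray(c,f([(247,135),(256,452)]),.082);v=e[0]-e[1];print("bar mid",e.mean(0).round(4),np.degrees(np.arctan2(v[1],v[0])),np.linalg.norm(v))
go([.6037,.1058,.0686],np.radians(92))
E
```

```text
[0.6032 0.1064 0.022 ] [(82.6, 0.1226), (-7.6, 0.1224), (-97.2, 0.1222), (172.5, 0.1229)]
[0.6032 0.105  0.022 ] [(82.5, 0.108), (-7.6, 0.1075), (-97.3, 0.1075), (172.7, 0.108)]
bar mid [0.6076 0.1073 0.082 ] 87.5997966001922 0.08596654260525449
p [0.6032 0.1055 0.1954] yaw 86.0 rotvec [-0.004  0.    -0.105] then d [0.0003 0.0005 0.1268] j6 0.12 F [ 0.4 -0.2 -1.6] w 0.4 g 0.0 t 32.475
```

```bash
T='from h import *
go([.6037,.106,.0686]);print(manip.state()["ft_torque"])'
echo '[{"finger_gap":0.4,"pos":[0,0.0035,0.05],"r":[0,0,-0.035]},{"finger_gap":0.4,"pos":[0,0,0.05]},{"finger_gap":0.4,"pos":[0,0,0.02]},{"finger_gap":0.4,"pos":[0,0,0.0068]},{"finger_gap":0.4}]' | python3 shift.py|head -1; python3 -c "$T"; echo '[{"finger_gap":0},{"finger_gap":0},{"finger_gap":0},{"finger_gap":0}]' | python3 shift.py|head -1; python3 -c "$T";echo '[{"finger_gap":0,"pos":[0,-0.0015,0]},{"finger_gap":0,"pos":[0,-0.0015,0]},{"finger_gap":0}]' | python3 shift.py|head -1; python3 -c "$T"
```

```text
time: 33.1
p [0.6087 0.1052 0.0717] yaw 88.0 rotvec [ 0.001 -0.    -0.   ] then d [ 0.0006 -0.005   0.0031] j6 0.09 F [-0.4 -0.6 -0.5] w 0.402 g 0.0 t 33.1
[0.01563667 0.00063478 0.00074267]
time: 33.6
p [0.6073 0.1052 0.0731] yaw 88.0 rotvec [-0.002  0.    -0.   ] then d [ 0.0007 -0.0036  0.0045] j6 0.09 F [-7.9 -0.7  6.5] w 0.114 g 62.2 t 33.6
[-0.11400201  1.29202728 -0.09503782]
time: 33.98
p [0.6069 0.1053 0.0732] yaw 88.0 rotvec [ 0.005 -0.    -0.   ] then d [ 0.0006 -0.0033  0.0046] j6 0.09 F [0.1 0.1 7. ] w 0.119 g 62.2 t 33.975
[-0.08255068 -0.04118316 -0.01899467]
```

```bash
T='from h import *
go([.6037,.106,.0686]);print(manip.state()["ft_torque"])'
echo '[{"finger_gap":0,"pos":[0,-0.0015,0.002]},{"finger_gap":0,"pos":[0,-0.0015,0.002]},{"finger_gap":0}]' | python3 shift.py|head -1; python3 -c "$T";echo '[{"finger_gap":0,"r":[0,0,-0.09]},{"finger_gap":0,"r":[0,0,-0.09]},{"finger_gap":0}]' | python3 shift.py|head -1; python3 -c "$T"
```

```text
time: 34.35
p [0.607  0.1053 0.0731] yaw 88.0 rotvec [ 0.012 -0.    -0.   ] then d [ 0.0006 -0.0033  0.0045] j6 0.09 F [-0.4 -1.5 16.7] w 0.117 g 63.5 t 34.35
[-0.28795718  0.03909451 -0.0138174 ]
time: 34.72
p [0.6061 0.1052 0.0728] yaw 98.3 rotvec [0.009 0.002 0.   ] then d [ 0.0012 -0.0022  0.0042] j6 -0.09 F [-2.7 -1.2 18.7] w 0.115 g 73.7 t 34.725
[-0.27552433  0.45696101  0.14454273]
```

```bash
T='from h import *
go([.6045,.106,.0686]);print(manip.state()["ft_torque"][2])'
echo '[{"finger_gap":0,"pos":[0,0,-0.003]},{"finger_gap":0,"r":[0,0,0.06]},{"finger_gap":0}]' | python3 shift.py|head -1; python3 -c "$T";for i in 1; do echo '[{"finger_gap":0,"r":[0,0,0.04]},{"finger_gap":0}]' | python3 shift.py|head -1; python3 -c "$T"; done; echo '[{"finger_gap":0,"r":[0,0,0.04]},{"finger_gap":0}]' | python3 shift.py|head -1; python3 -c "$T"; echo '[{"finger_gap":0,"r":[0,0,0.04]},{"finger_gap":0}]' | python3 shift.py|head -1; python3 -c "$T"
```

```text
time: 35.1
p [0.6045 0.1056 0.0729] yaw 94.8 rotvec [0.006 0.    0.   ] then d [ 0.0004 -0.      0.0043] j6 -0.03 F [0.2 0.4 9.3] w 0.115 g 72.5 t 35.1
0.11534743329946175
time: 35.35
p [0.6038 0.1059 0.0729] yaw 92.6 rotvec [ 0.004 -0.001 -0.   ] then d [0.0001 0.0007 0.0043] j6 0.01 F [-2.8  0.5 10.8] w 0.111 g 72.8 t 35.35
0.2999931335635384
time: 35.6
p [0.6036 0.106  0.0729] yaw 90.4 rotvec [ 0.004 -0.    -0.   ] then d [-0.      0.0009  0.0043] j6 0.04 F [-3.2  1.7 11.6] w 0.111 g 74.9 t 35.6
0.9041216740983201
time: 35.85
p [0.6035 0.106  0.0729] yaw 88.2 rotvec [ 0.004 -0.    -0.   ] then d [0.     0.001  0.0043] j6 0.08 F [-3.3  1.9 12.5] w 0.114 g 81.8 t 35.85
1.3378929417360168
```

```bash
echo '[{"finger_gap":0.4},{"finger_gap":0.4},{"finger_gap":0.4},{"finger_gap":0.4,"pos":[0,0,-0.05]},{"finger_gap":0.4,"pos":[0,0,-0.05]}]' | python3 shift.py|head -1; echo '[{"finger_gap":0.4,"pos":[0,0,-0.03]},{"finger_gap":0.4},{"finger_gap":0.4},{"finger_gap":0.4}]' | python3 shift.py|head -2
python3 - <<'E'
from h import *
go([.6045,.1058,.2],np.radians(92)); a,c=grab("wrist","w12"); g=cv2.GaussianBlur(a,(3,3),0)[:,:,1].astype(float)
L=[];Rr=[]
for r in range(150,212):
    v=g[r]; 
    if v[300:322].max()>100 and v[330:342].max()>100 or True:
        l=[x for x in range(304,326) if v[x]>78>=v[x+1]]; q=[x for x in range(322,342) if v[x]<=78<v[x+1]]
        if l and v[l[-1]-4]>100: L.append((l[-1]+(v[l[-1]]-78)/(v[l[-1]]-v[l[-1]+1]),r))
        if q and v[q[0]+5]>100: Rr.append((q[0]+(78-v[q[0]])/(v[q[0]+1]-v[q[0]]),r))
for E in (L,Rr):
    P=ray(c,E,.082)[:,:2]; vx,vy,x,y=cv2.fitLine(P.astype(np.float32),cv2.DIST_HUBER,0,.001,.001).ravel(); print(len(E),np.degrees(np.arctan2(vy,vx))%180, x,y)
m=(g<60).astype(np.uint8); w=np.zeros_like(m); w[105:260,255:385]=m[105:260,255:385]
k=max(cv2.findContours(cv2.morphologyEx(w,cv2.MORPH_OPEN,np.ones((3,3))),0,1)[0],key=cv2.contourArea)
X=ray(c,cv2.convexHull(k)[:,0],.052)[:,:2]
for it in range(5):
    s=np.linalg.lstsq(np.c_[2*X,np.ones(len(X))],(X**2).sum(1),rcond=None)[0];r=np.sqrt(s[2]+s[:2]@s[:2]);e=abs(np.linalg.norm(X-s[:2],axis=1)-r);X=X[e<max(.0012,2*np.median(e))]
print("ring",s[:2],r,len(X))
# screws
hsv=cv2.cvtColor(a,cv2.COLOR_BGR2HSV)
p=project(c,[[.6032+.054*(i*np.cos(-.131)-j*np.sin(-.131)),.1055+.054*(i*np.sin(-.131)+j*np.cos(-.131)),.022] for i,j in ((1,1),(1,-1),(-1,-1),(-1,1))]);
Q=[]
for u,v in p:
    u,v=int(u),int(v);b=g[v-9:v+10,u-9:u+10]; t=(b>np.percentile(b,93));yy,xx=np.nonzero(t);Q.append((u-9+np.median(xx),v-9+np.median(yy)))
print("screws",np.round(p,1).tolist(),Q,ray(c,Q,.022).mean(0))
E
```

```text
time: 36.48
time: 36.98
tool_pos: [0.6007, 0.1053, 0.1971]
p [0.6007 0.1053 0.1971] yaw 88.0 rotvec [-0.004  0.    -0.07 ] then d [ 0.0004  0.0038 -0.0029] j6 0.09 F [ 1.3 -0.7 -0.3] w 0.401 g 0.0 t 36.975
46 93.58886 0.59742177 0.1180012
36 94.705246 0.60851127 0.119151324
ring [0.60379535 0.10763426] 0.04890142210173525 35
screws [[392.7, 121.7], [375.7, 232.8], [266.3, 222.9], [271.9, 109.7]] [(np.float64(391.0), np.float64(121.5)), (np.float64(383.0), np.float64(240.0)), (np.float64(259.0), np.float64(231.0)), (np.float64(273.0), np.float64(110.0))] [0.60289032 0.10138802 0.022     ]
```

The ring is now centred, with its bar about 78–80° past dead centre and hard against the stop. Next are the modules.

```bash
echo '[{"finger_gap":1,"pos":[0.02,-0.052,-0.018]},{"finger_gap":1,"pos":[0.02,-0.052,-0.018]},{"finger_gap":1,"pos":[0.02,-0.052,-0.018]},{"finger_gap":1},{"finger_gap":1}]' | python3 shift.py|head -2; echo '[{"finger_gap":1}]' | python3 shift.py|head -2
cat >> h.py <<'E'
def blob(name,cen,half,z,thr=14,show=True):
    """minAreaRect of what differs from bench colour (Lab a/b and L) around world point cen"""
    a,c=load(name); u,v=project(c,[*cen,z])[0].astype(int); h=half
    y0,x0=max(v-h,0),max(u-h,0); w=cv2.GaussianBlur(a,(3,3),0)[y0:v+h,x0:u+h]
    lab=cv2.cvtColor(w,cv2.COLOR_BGR2LAB).astype(float)
    chroma=np.hypot(lab[:,:,1]-np.median(lab[:,:,1]),lab[:,:,2]-np.median(lab[:,:,2]))
    m=(chroma>thr).astype(np.uint8); m=cv2.morphologyEx(cv2.morphologyEx(m,cv2.MORPH_CLOSE,np.ones((5,5))),cv2.MORPH_OPEN,np.ones((3,3)))
    n,l,s,ce=cv2.connectedComponentsWithStats(m)
    for i in range(1,n):
        if s[i,4]<150: continue
        k=cv2.findContours((l==i).astype(np.uint8),0,1)[0][0]+[x0,y0]
        P=ray(c,k[:,0],z)[:,:2]; R=cv2.minAreaRect((P*1000).astype(np.float32)); B=cv2.boxPoints(R)
        d=max((B[1]-B[0],B[2]-B[1]),key=np.linalg.norm); print("blob",np.round(np.array(R[0])/1000,4),"size",np.round(sorted(R[1]),1),"long axis",round(np.degrees(np.arctan2(d[1],d[0]))%180,1),s[i].tolist(), "at",(x0,y0))
E
python3 - <<'E'
from h import *
go([.45,.17,.25],np.radians(90)); a,c=grab("wrist","w13")
for cen,z in (((.418,.14),.009),((.403,.261),.006)):
    for t in (5,8): print(t);blob("w13",cen,60,z,t)
print(project(c,[[.418,.14,0],[.403,.261,0]]))
E
```

```text
time: 37.65
tool_pos: [0.4481, 0.1707, 0.253]
time: 37.78
tool_pos: [0.4485, 0.1703, 0.2526]
p [0.4485 0.1703 0.2526] yaw 87.9 rotvec [-0.002  0.001 -0.037] then d [-0.0003  0.0015  0.0026] j6 0.24 F [-0.  -0.7 -0.2] w 1.0 g 0.0 t 37.775
5
blob [0.4208 0.1407] size [44.7 65.4] long axis 174.0 [34, 42, 59, 38, 1829] at (np.int64(238), np.int64(127))
8
5
blob [0.3705 0.2994] size [40.2 56.5] long axis 177.9 [0, 0, 55, 44, 2104] at (np.int64(217), np.int64(16))
blob [0.4051 0.2605] size [29.4 63.2] long axis 27.1 [31, 34, 64, 54, 1288] at (np.int64(217), np.int64(16))
8
blob [0.3572 0.3112] size [17.4 24.7] long axis 177.9 [0, 0, 24, 20, 315] at (np.int64(217), np.int64(16))
blob [0.3819 0.3005] size [28.8 35.7] long axis 91.4 [25, 0, 28, 40, 512] at (np.int64(217), np.int64(16))
blob [0.4091 0.2626] size [28.7 53.4] long axis 27.1 [39, 34, 55, 42, 923] at (np.int64(217), np.int64(16))
blob [0.3806 0.2486] size [ 9.  27.2] long axis 120.8 [32, 61, 18, 26, 152] at (np.int64(217), np.int64(16))
[[298.71300905 185.12035466]
 [278.15115352  76.59400915]]
```

The masks give the battery at (0.421, 0.141) with its long axis at 174°, and the narrow board at (0.405, 0.2605) at 27°. The iron stand is close to the board, so I'll use the last view to check the room for the fingers.

```bash
python3 - <<'E'
from h import *
a,_=load("w13"); b,_=load("w2"); s,_=load("s11")
f=lambda i,k:cv2.convertScaleAbs(cv2.resize(i,None,fx=k,fy=k,interpolation=3),alpha=1.8,beta=20)
t=np.zeros((540,800,3),np.uint8)
t[:360,:480]=f(a[0:120,200:360],3); t[:300,500:800]=f(b[220:320,80:180],3); t[365:535,:400]=f(s[315:400,200:400],2); cv2.imwrite("pics/z13.png",t)
E
```

```text
(no output)
```

View pics/z13.png

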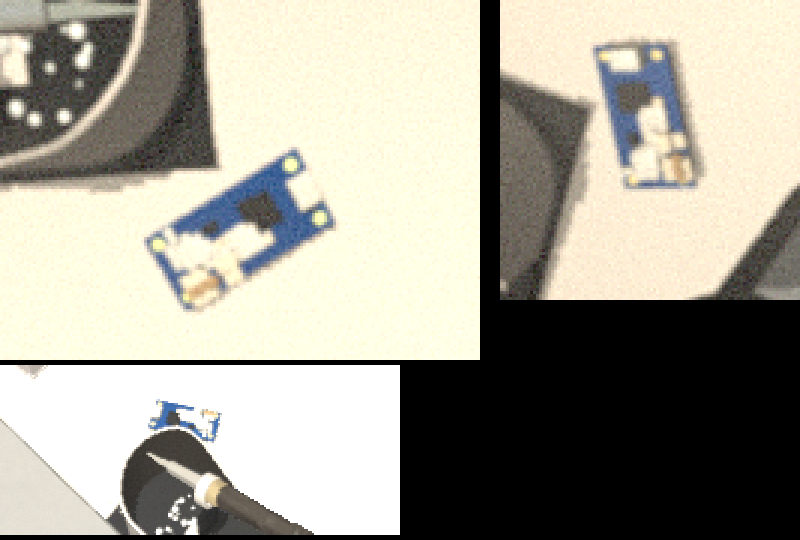

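The stand's base corner is at crop (216,165), about 9 mm from the middle of the board's long edge, which is too near for a finger there. I'll take the board by its far end first, set it down in the open and regrip it. The battery goes first.

```bash
echo '[{"finger_gap":1,"r":[0,0,-0.1875]},{"finger_gap":1,"r":[0,0,-0.1875]},{"finger_gap":1,"r":[0,0,-0.1875]},{"finger_gap":1,"r":[0,0,-0.1875]},{"finger_gap":1,"r":[0,0,-0.1875]}]' | python3 shift.py|head -1;echo '[{"finger_gap":0.8,"r":[0,0,-0.1875]},{"finger_gap":0.8,"r":[0,0,-0.1875]},{"finger_gap":0.8,"r":[0,0,-0.1875]},{"finger_gap":0.8,"pos":[0.0244,-0.0323,0.04]},{"finger_gap":0.8,"pos":[0,0,0.06]}]' | python3 shift.py|head -1;echo '[{"finger_gap":0.8,"pos":[0,0,0.06]},{"finger_gap":0.8,"pos":[0,0,0.045]},{"finger_gap":0.8,"pos":[0,0,0.03]},{"finger_gap":0.8}]' | python3 shift.py|head -2;python3 -c "
from h import *
go([.4208,.1407,.003],np.radians(174))"
```

```text
time: 38.45
time: 39.08
time: 39.58
tool_pos: [0.4179, 0.1404, 0.0156]
p [0.4179 0.1404 0.0156] yaw 173.8 rotvec [-0.002 -0.008 -0.003] then d [-0.0028  0.0006  0.0126] j6 -1.31 F [-0.3 -1.3 -0.8] w 0.798 g 0.0 t 39.575
```

```bash
T='from h import *
go([.4208,.1407,.003])'
echo '[{"finger_gap":0.66,"pos":[-0.002,0.0006,0.008]},{"finger_gap":0.66,"pos":[0,0,0.004]},{"finger_gap":0.66},{"finger_gap":0.66}]' | python3 shift.py|head -1;python3 -c "$T"; echo '[{"finger_gap":0.66,"pos":[0,0,0.003]},{"finger_gap":0.66}]' | python3 shift.py|head -1;python3 -c "$T";echo '[{"finger_gap":0.66,"pos":[0,0,0.003]},{"finger_gap":0.66}]' | python3 shift.py|head -1;python3 -c "$T"
```

```text
time: 40.08
p [0.423  0.1418 0.0075] yaw 173.9 rotvec [0.    0.001 0.   ] then d [ 0.0021 -0.0014  0.0045] j6 -1.31 F [-0.4 -0.2 -0.5] w 0.661 g 0.0 t 40.075
time: 40.33
p [0.4223 0.1417 0.0037] yaw 173.9 rotvec [-0. -0.  0.] then d [ 0.0014 -0.0012  0.0007] j6 -1.31 F [ 0.  -0.1  0.9] w 0.663 g 0.0 t 40.325
time: 40.58
p [0.4222 0.1417 0.0005] yaw 173.9 rotvec [-0.    -0.001  0.   ] then d [ 0.0013 -0.0011 -0.0025] j6 -1.31 F [-0.1  0.1 -0. ] w 0.662 g 0.0 t 40.575
```

```bash
T='from h import *
go([.4208,.1407,.003])'
echo '[{"finger_gap":0.66,"pos":[0.001,-0.001,0.0015]},{"finger_gap":0.3},{"finger_gap":0},{"finger_gap":0},{"finger_gap":0}]' | python3 shift.py;python3 -c "$T"; echo '[{"finger_gap":0,"pos":[0,0,-0.02]},{"finger_gap":0,"pos":[0,0,-0.04]},{"finger_gap":0,"pos":[0,0,-0.05]},{"finger_gap":0}]' | python3 shift.py; python3 -c "
from h import *
go([.6328,-.1082,.11],np.radians(173.5))"
```

```text
time: 41.2
tool_pos: [0.4217, 0.1408, -0.0005]
tool_rot: [0.0, 0.053, 0.999, 0.0]
contact_force: [0.0, -0.4, 2.4]
gripper_width: 0.515
grasp_force: 61.2
p [ 0.4217  0.1408 -0.0005] yaw 173.9 rotvec [0.    0.001 0.   ] then d [ 0.0009 -0.0002 -0.0035] j6 -1.31 F [ 0.  -0.4  2.4] w 0.515 g 61.2 t 41.2
time: 41.7
tool_pos: [0.4245, 0.1414, 0.1139]
tool_rot: [0.004, 0.053, 0.999, 0.001]
contact_force: [-0.5, -0.3, -0.2]
gripper_width: 0.515
grasp_force: 61.2
p [0.4245 0.1414 0.1139] yaw 173.9 rotvec [0.002 0.009 0.007] then d [-0.2352 -0.2244  0.0039] j6 -1.31 F [-0.5 -0.3 -0.2] w 0.515 g 61.2 t 41.7
```

```bash
echo '[{"finger_gap":0,"pos":[-0.0392,-0.0374,-0.003]},{"finger_gap":0,"pos":[-0.0392,-0.0374,-0.003]},{"finger_gap":0,"pos":[-0.0392,-0.0374,0]},{"finger_gap":0,"pos":[-0.0392,-0.0374,0]},{"finger_gap":0,"pos":[-0.0392,-0.0374,0]}]' | python3 shift.py|head -2
python3 - <<'E'
from h import *
a,c=load("w7"); g=cv2.GaussianBlur(a,(3,3),0)[:,:,1]
m=(g<75).astype(np.uint8); m[:,:440]=0;m[:,590:]=0;m[232:]=0
m[:,:]*=(cv2.cvtColor(a,cv2.COLOR_BGR2HSV)[:,:,2]<85)
n,l,s,ce=cv2.connectedComponentsWithStats(m)
for i in range(1,n):
    if 25<s[i,4]<250: print(s[i].tolist(),ray(c,ce[i],.014).round(4)[0,:2])
go([.6328,-.1082,.11],np.radians(173.5))
E
```

```text
time: 42.32
tool_pos: [0.5963, -0.0671, 0.113]
[446, 0, 8, 13, 78] [ 0.5953 -0.0822]
[531, 19, 20, 21, 174] [ 0.664  -0.1372]
[458, 51, 19, 14, 124] [ 0.593  -0.1293]
[534, 69, 21, 13, 151] [ 0.6564 -0.1756]
[471, 92, 17, 17, 120] [ 0.5916 -0.168 ]
[541, 101, 18, 16, 144] [ 0.6527 -0.2085]
[477, 126, 18, 12, 107] [ 0.5879 -0.201 ]
[545, 144, 19, 12, 131] [ 0.6469 -0.2476]
[487, 163, 16, 16, 114] [ 0.5847 -0.2401]
[554, 190, 17, 15, 130] [ 0.6407 -0.3013]
[497, 211, 16, 12, 99] [ 0.5785 -0.2946]
p [ 0.5963 -0.0671  0.113 ] yaw 173.9 rotvec [ 0.001 -0.003  0.007] then d [-0.0409 -0.0367  0.003 ] j6 -1.7 F [ 0.5  0.3 -0.4] w 0.514 g 61.2 t 42.325
```

```bash
echo '[{"finger_gap":0,"pos":[-0.0403,-0.0369,0],"r":[0,0,0.007]},{"finger_gap":0,"pos":[0,0,0.05]},{"finger_gap":0,"pos":[0,0,0.03]},{"finger_gap":0},{"finger_gap":0}]' | python3 shift.py|head -2
python3 -c "
from h import *
go([.6325,-.108,.0058],np.radians(173.5))"
```

```text
time: 42.95
tool_pos: [0.6329, -0.1068, 0.0357]
p [ 0.6329 -0.1068  0.0357] yaw 173.5 rotvec [-0.  0.  0.] then d [ 0.0003 -0.0012  0.0299] j6 -1.74 F [-0.1 -0.7  0.4] w 0.516 g 61.2 t 42.95
```

```bash
echo '[{"finger_gap":0,"pos":[0,-0.001,0.015]},{"finger_gap":0,"pos":[0,0,0.007]},{"finger_gap":0,"pos":[0,0,0.004]},{"finger_gap":0},{"finger_gap":0,"pos":[0,0,0.003]}]' | python3 shift.py; echo '[{"finger_gap":0,"pos":[0,0,0.0015]},{"finger_gap":0}]' | python3 shift.py;
python3 -c "
from h import *
go([.6325,-.108,.0055],np.radians(173.5))"
```

```text
time: 43.58
tool_pos: [0.6331, -0.108, 0.0069]
tool_rot: [0.001, 0.057, 0.998, -0.0]
contact_force: [0.1, -0.3, -1.3]
gripper_width: 0.517
grasp_force: 61.3
time: 43.82
tool_pos: [0.6328, -0.108, 0.0056]
tool_rot: [0.0, 0.057, 0.998, -0.0]
contact_force: [-1.9, -0.1, 4.5]
gripper_width: 0.511
grasp_force: 61.7
p [ 0.6328 -0.108   0.0056] yaw 173.5 rotvec [-0.  0.  0.] then d [ 0.0003 -0.0001  0.0001] j6 -1.74 F [-1.9 -0.1  4.5] w 0.511 g 61.7 t 43.825
```

```bash
echo '[{"finger_gap":0.66},{"finger_gap":0.66},{"finger_gap":0.66,"pos":[0,0,-0.05]},{"finger_gap":0.66,"pos":[0,0,-0.06]},{"finger_gap":0.66,"pos":[0,0,-0.06]}]' | python3 shift.py|head -2;echo '[{"finger_gap":0.9,"pos":[0.0305,-0.0381,-0.01]},{"finger_gap":0.9,"pos":[0.0305,-0.0381,-0.01]},{"finger_gap":0.9,"pos":[0.0305,-0.0381,-0.01]},{"finger_gap":0.9,"pos":[0.0305,-0.0381,-0.01]},{"finger_gap":0.9,"pos":[0.0305,-0.0381,-0.01]}]' | python3 shift.py|head -2;echo '[{"finger_gap":0.9},{"finger_gap":0.9}]' | python3 shift.py|head -2
python3 - <<'E'
from h import *
go([.43,-.27,.2],np.radians(173.5)); a,c=grab("wrist","w14"); print(project(c,[.423,-.303,.006]))
g=cv2.GaussianBlur(a,(3,3),0); u,v=project(c,[.423,-.303,.006])[0].astype(int)
print(cv2.cvtColor(g,cv2.COLOR_BGR2LAB)[v-45:v+46:6,u-48:u+49:6,0].astype(int)); print(cv2.cvtColor(g,cv2.COLOR_BGR2LAB)[v-45:v+46:6,u-48:u+49:6,2].astype(int))
E
```

```text
time: 44.45
tool_pos: [0.6321, -0.1078, 0.176]
time: 45.08
tool_pos: [0.4582, -0.2808, 0.225]
time: 45.32
tool_pos: [0.4595, -0.2797, 0.2246]
p [ 0.4595 -0.2797  0.2246] yaw 173.5 rotvec [ 0.  0. -0.] then d [0.0304 0.0063 0.0246] j6 -2.14 F [-0.4 -0.3  0.1] w 0.902 g 0.0 t 45.325
[[296.97563182 132.73558753]]
[[142 142  96  95  96  95 144 141 104  96  94  95  94  94  94  93  95]
 [142 102  96  98  97 117 142 143 144 122  96  95  95  95  94  94  95]
 [140  98  96  96  96 143 143 142 143 144 142 101  94  95  95  96  95]
 [ 97  97  95  96 130 142 142 142 144 143 143 144 135  94  96  95  97]
 [ 98  96  98  99 131 142 140 141 145 135 143 146 155 133 111  95  96]
 [ 97  97  97 141 147 144 142 146 140 146 147 147 146 145 143 124  95]
 [ 96  96 102 139 143 142 141 139  60 114 131 147 146 144 143 143 141]
 [ 96  96 142 141 135 149 139 143 145 108 107 145 146 138 142 143 112]
 [ 97  98 133 143 142 139 141 146 146 143 125  40 108 143 142 140  95]
 [ 97  97  98  99 142 140 142 130 107 138 113  39  95 141 143  97  95]
 [ 96  97  97  96  96  99  95  90  99 136 115  86 140 139 120  97  95]
 [ 97  
[... 785 characters left out ...]
136 137 136 136 140 142 133 144 138 136 136 137 138 138 138]
 [135 135 138 138 137 138 137 138 136 144 145 136 136 137 137 137 137]
 [135 135 138 139 136 136 137 137 137 136 136 131 135 137 138 138 135]
 [134 136 136 135 136 135 137 138 143 137 136 130 134 137 138 134 135]
 [135 136 135 135 135 138 136 135 137 137 140 134 136 136 136 135 135]
 [135 135 136 135 134 134 134 134 134 134 136 136 137 141 135 135 135]
 [135 135 135 136 137 134 135 135 134 135 135 136 136 135 136 135 135]
 [135 135 135 135 135 134 135 135 135 135 135 135 136 135 136 135 134]
 [135 135 134 135 135 135 135 134 135 135 135 135 135 135 135 135 135]
 [135 136 135 136 135 135 135 136 134 135 135 135 135 136 135 136 135]]
```

```bash
cat >> h.py <<'E'
def edges(name,cen,half,z,lo=20,hi=50):
    a,c=load(name); u,v=project(c,[*cen,z])[0].astype(int); x0,y0=max(u-half,0),max(v-half,0)
    w=cv2.bilateralFilter(a[y0:v+half,x0:u+half],7,25,5); e=cv2.Canny(w,lo,hi)
    e=cv2.dilate(e,np.ones((3,3))); n,l,s,ce=cv2.connectedComponentsWithStats(e)
    for i in range(1,n):
        if s[i,4]<120: continue
        k=np.argwhere(cv2.erode((l==i).astype(np.uint8),np.ones((3,3))))[:,::-1]+[x0,y0]
        P=ray(c,k,z)[:,:2]; R=cv2.minAreaRect((P*1000).astype(np.float32)); B=cv2.boxPoints(R); d=max((B[1]-B[0],B[2]-B[1]),key=np.linalg.norm)
        print(name,np.round(np.array(R[0])/1000,4),"size",np.round(sorted(R[1]),1),"long",round(np.degrees(np.arctan2(d[1],d[0]))%180,1),s[i].tolist())
E
python3 - <<'E'
from h import *
for n,h in (("w1",45),("w9",70),("s0" if 0 else "s4",30),("s9",30)):
    for lo,hi in ((20,50),(10,30)): print(n,lo); edges(n,(.423,-.303),h,.006,lo,hi)
a,c=load("w1"); u,v=project(c,[.423,-.303,.006])[0].astype(int); print(u,v); g=cv2.GaussianBlur(a,(3,3),0)[v-34:v+34:2,u-36:u+36:2,1].astype(int)
for r in g: print(" ".join(f"{x:3d}" for x in r))
E
```

```text
w1 20
w1 [ 0.4298 -0.2997] size [50.6 60.2] long 88.0 [21, 25, 48, 33, 829]
w1 10
w1 [ 0.4291 -0.3013] size [51.8 63.5] long 88.0 [21, 25, 49, 34, 960]
w9 20
w9 [ 0.4261 -0.2782] size [18.9 50.7] long 178.0 [30, 43, 37, 56, 533]
w9 [ 0.4312 -0.299 ] size [36.2 40. ] long 151.1 [7, 52, 44, 50, 963]
w9 10
w9 [ 0.4259 -0.2842] size [31.1 50.8] long 178.0 [17, 43, 50, 56, 582]
w9 [ 0.4283 -0.3024] size [40.3 45.4] long 68.6 [0, 52, 51, 50, 1137]
s4 20
s4 [ 0.4583 -0.4323] size [ 67.3 142.3] long 0.2 [13, 0, 47, 20, 268]
s4 [ 0.4254 -0.297 ] size [58.1 62.1] long 88.4 [16, 23, 29, 19, 350]
s4 [ 0.4252 -0.1814] size [36.7 43.8] long 120.8 [0, 46, 17, 14, 154]
s4 10
s4 [ 0.4583 -0.4323] size [ 67.3 142.3] long 0.2 [13, 0, 47, 20, 268]
s4 [ 0.4253 -0.3009] size [58.1 70. ] long 88.4 [16, 23, 29, 19, 366]
s4 [ 0.4252 -0.1814] size [36.7 43.8] long 120.8 [0, 46, 17, 14, 154]
s9 20
s9 [ 0.4583 -0.4323] size [ 67.3 142.3] long 0.2 [13, 0, 47, 20, 267]
s9 [ 0.4248 -0.2979] size [59.4 62.1] long 86.1 [16, 23, 29, 19, 355]
s9 10
s9 [ 0.4583 -0.4323] size [ 67.3 142.3] long 0.2 [13, 0, 47, 20, 267]

[... 4273 characters left out ...]
 119 118 119 117 118 119 120 117 119 119 119 118 117 119 118 118 119 119 119 119 119 118 118 118 119 117 118 117 118 116 117
119 117 120 119 118 118 118 118 119 120 119 120 117 119 120 119 118 118 118 118 119 117 118 118 117 119 117 117 117 118 119 119 117 117 117 118
119 118 119 119 119 119 118 119 118 118 119 120 119 119 118 119 118 119 118 118 118 118 118 118 118 118 118 118 117 116 119 117 116 118 118 117
119 119 117 119 119 119 117 117 118 118 117 118 118 119 119 118 119 118 118 119 116 118 117 118 120 118 118 118 117 118 119 117 117 118 118 116
120 118 118 118 119 117 118 116 118 118 119 119 118 119 118 119 117 118 118 119 118 119 117 119 117 118 117 117 117 118 117 117 118 117 118 117
```

```bash
python3 - <<'E'
from h import *
for n,h in (("w1",32),("w9",60),("w14",60)):
    a,c=load(n); g=cv2.GaussianBlur(a,(3,3),0)[:,:,1]; u,v=project(c,[.428,-.30,.006])[0].astype(int); x0,y0=max(u-h,0),max(v-h,0)
    m=(g[y0:v+h,x0:u+h]<58).astype(np.uint8); k,l,s,ce=cv2.connectedComponentsWithStats(m)
    for i in range(1,k):
        if s[i,4]>10: print(n,s[i].tolist(),ray(c,ce[i]+[x0,y0],.008).round(4))
edges("w14",(.428,-.30),75,.006,25,60)
a,c=load("w14"); print(rot(manip.camera_params("wrist")["orientation"]).as_matrix()[:,2])
E
```

```text
w1 [21, 27, 8, 9, 54] [[ 0.4323 -0.2867  0.008 ]]
w9 [34, 57, 14, 15, 166] [[ 0.432  -0.2865  0.008 ]]
w14 [70, 57, 10, 13, 109] [[ 0.4319 -0.2862  0.008 ]]
w14 [ 0.3851 -0.3461] size [ 5.3 83. ] long 137.4 [0, 0, 47, 72, 346]
w14 [ 0.4183 -0.298 ] size [61.8 77. ] long 51.8 [30, 19, 93, 81, 1653]
w14 [ 0.468  -0.2494] size [ 23.9 113.7] long 142.3 [96, 54, 54, 96, 528]
w14 [ 0.4161 -0.317 ] size [ 9.6 22.9] long 56.8 [45, 60, 23, 16, 148]
w14 [ 0.4915 -0.3773] size [ 2.3 32.1] long 50.7 [0, 133, 28, 17, 123]
[ 0.30318097 -0.03330937 -0.95235066]
```

```bash
echo '[{"finger_gap":0.85,"r":[0,0,0.1865]},{"finger_gap":0.85,"r":[0,0,0.1865]},{"finger_gap":0.85,"r":[0,0,0.1865]},{"finger_gap":0.85,"r":[0,0,0.1865]},{"finger_gap":0.85,"r":[0,0,0.1865]}]' | python3 shift.py|head -1;echo '[{"finger_gap":0.85,"r":[0,0,0.1865]},{"finger_gap":0.85,"r":[0,0,0.1865]},{"finger_gap":0.85,"r":[0,0,0.1865]},{"finger_gap":0.85,"pos":[-0.0206,-0.0313,0.03]},{"finger_gap":0.85,"pos":[0,0,0.06]}]' | python3 shift.py|head -1;echo '[{"finger_gap":0.85,"pos":[0,0,0.06]},{"finger_gap":0.85,"pos":[0,0,0.045]},{"finger_gap":0.85,"pos":[0,0,0.015]},{"finger_gap":0.85}]' | python3 shift.py|head -2;python3 -c "
from h import *
go([.4275,-.2992,-.001],np.radians(88))"
```

```text
time: 46.0
time: 46.62
time: 47.12
tool_pos: [0.4277, -0.2987, 0.0143]
p [ 0.4277 -0.2987  0.0143] yaw 88.1 rotvec [-0.001 -0.001  0.002] then d [-0.0005 -0.0002  0.0153] j6 -0.72 F [-0.9  1.   0.6] w 0.848 g 0.0 t 47.125
```

```bash
echo '[{"finger_gap":0.85,"pos":[0,0,0.008]},{"finger_gap":0.85,"pos":[0,0,0.004]},{"finger_gap":0.75,"pos":[0,0,0.003]},{"finger_gap":0.7,"pos":[0,0,0.001]},{"finger_gap":0.7}]' | python3 shift.py; echo '[{"finger_gap":0.4},{"finger_gap":0},{"finger_gap":0},{"finger_gap":0}]' | python3 shift.py;python3 -c "
from h import *
go([.4275,-.2992,-.001],np.radians(88))";echo '[{"finger_gap":0,"pos":[0,0,-0.02]},{"finger_gap":0,"pos":[0,0,-0.04]},{"finger_gap":0,"pos":[0,0,-0.05]},{"finger_gap":0},{"finger_gap":0}]' | python3 shift.py
```

```text
time: 47.75
tool_pos: [0.4275, -0.2995, -0.0011]
tool_rot: [0.0, 0.719, 0.695, 0.0]
contact_force: [0.0, -0.5, -0.7]
gripper_width: 0.701
grasp_force: 0.0
time: 48.25
tool_pos: [0.4281, -0.3, -0.0004]
tool_rot: [0.001, 0.719, 0.695, 0.0]
contact_force: [0.9, 0.4, 5.4]
gripper_width: 0.558
grasp_force: 61.6
p [ 4.281e-01 -3.000e-01 -4.000e-04] yaw 88.0 rotvec [0.001 0.001 0.   ] then d [ 0.0007 -0.0006  0.0006] j6 -0.72 F [0.9 0.4 5.4] w 0.558 g 61.6 t 48.25
time: 48.88
tool_pos: [0.4269, -0.2989, 0.1079]
tool_rot: [-0.001, 0.719, 0.695, -0.0]
contact_force: [0.5, 1.4, -0.3]
gripper_width: 0.557
grasp_force: 61.8
```

```bash
echo '[{"finger_gap":0,"r":[0,0,-0.1865]},{"finger_gap":0,"r":[0,0,-0.1865]},{"finger_gap":0,"r":[0,0,-0.1865]},{"finger_gap":0,"r":[0,0,-0.1865]},{"finger_gap":0,"r":[0,0,-0.1865]}]' | python3 shift.py|head -1;echo '[{"finger_gap":0,"r":[0,0,-0.1865]},{"finger_gap":0,"r":[0,0,-0.1865]},{"finger_gap":0,"r":[0,0,-0.1865]},{"finger_gap":0,"pos":[-0.0454,0.0123,0]},{"finger_gap":0,"pos":[-0.0454,0.0123,0]}]' | python3 shift.py|head -1;echo '[{"finger_gap":0,"pos":[-0.0454,0.0123,0]},{"finger_gap":0,"pos":[-0.0454,0.0123,0]},{"finger_gap":0,"pos":[0,0,0.05]},{"finger_gap":0,"pos":[0,0,0.025]},{"finger_gap":0}]' | python3 shift.py;python3 -c "
from h import *
go([.6135,-.2708,.0056],np.radians(173.5))"
```

```text
time: 49.5
time: 50.12
time: 50.75
tool_pos: [0.6097, -0.2688, 0.0277]
tool_rot: [-0.005, 0.057, 0.998, 0.002]
contact_force: [0.5, 0.2, -0.1]
gripper_width: 0.558
grasp_force: 61.8
p [ 0.6097 -0.2688  0.0277] yaw 173.5 rotvec [ 0.004 -0.01   0.   ] then d [-0.004  -0.0015  0.0221] j6 -1.98 F [ 0.5  0.2 -0.1] w 0.558 g 61.8 t 50.75
```

```bash
echo '[{"finger_gap":0},{"finger_gap":0}]' | python3 shift.py|head -2;python3 -c "
from h import *
go([.6135,-.2708,.0056],np.radians(173.5))"; echo '[{"finger_gap":0,"pos":[0,-0.001,0.01]},{"finger_gap":0,"pos":[0,0,0.005]},{"finger_gap":0,"pos":[0,0,0.004]},{"finger_gap":0}]' | python3 shift.py; python3 -c "
from h import *
go([.6135,-.2708,.0056],np.radians(173.5))"
```

```text
time: 51.0
tool_pos: [0.6144, -0.2718, 0.0356]
p [ 0.6144 -0.2718  0.0356] yaw 173.5 rotvec [-0.001  0.003 -0.   ] then d [0.001  0.0009 0.03  ] j6 -1.98 F [-0.5  0.4 -0.1] w 0.56 g 61.8 t 51.0
time: 51.5
tool_pos: [0.613, -0.2718, 0.0141]
tool_rot: [-0.001, 0.057, 0.998, 0.0]
contact_force: [-0.2, -0.3, -0.3]
gripper_width: 0.556
grasp_force: 61.8
p [ 0.613  -0.2718  0.0141] yaw 173.5 rotvec [ 0.    -0.001  0.   ] then d [-0.0004  0.0011  0.0085] j6 -1.99 F [-0.2 -0.3 -0.3] w 0.556 g 61.8 t 51.5
```

```bash
echo '[{"finger_gap":0,"pos":[0,0.001,0.003]},{"finger_gap":0,"pos":[0,0,0.003]},{"finger_gap":0},{"finger_gap":0,"pos":[0,0,0.003]},{"finger_gap":0}]' | python3 shift.py; python3 -c "
from h import *
go([.6135,-.2708,.0056],np.radians(173.5))"
```

```text
time: 52.12
tool_pos: [0.6134, -0.2711, 0.0057]
tool_rot: [-0.0, 0.057, 0.998, -0.0]
contact_force: [-1.4, 0.5, 0.3]
gripper_width: 0.561
grasp_force: 61.9
p [ 0.6134 -0.2711  0.0057] yaw 173.5 rotvec [-0. -0.  0.] then d [-0.0001  0.0003  0.0001] j6 -1.98 F [-1.4  0.5  0.3] w 0.561 g 61.9 t 52.125
```

```bash
echo '[{"finger_gap":0.7},{"finger_gap":0.7},{"finger_gap":0.7,"pos":[0,0,-0.06]},{"finger_gap":0.7,"pos":[0,0,-0.06]},{"finger_gap":0.7,"pos":[0,0,-0.06]}]' | python3 shift.py|head -2;echo '[{"finger_gap":0.6,"r":[0,0,0.1827]},{"finger_gap":0.6,"r":[0,0,0.1827]},{"finger_gap":0.6,"r":[0,0,0.1827]},{"finger_gap":0.6,"r":[0,0,0.1827]},{"finger_gap":0.6,"r":[0,0,0.1827]}]' | python3 shift.py|head -1;echo '[{"finger_gap":0.6,"r":[0,0,0.1827]},{"finger_gap":0.6,"r":[0,0,0.1827]},{"finger_gap":0.6,"r":[0,0,0.1827]},{"finger_gap":0.6,"r":[0,0,0.1827]},{"finger_gap":0.6,"r":[0,0,0.1827]}]' | python3 shift.py|head -1;echo '[{"finger_gap":0.6,"r":[0,0,0.1827]},{"finger_gap":0.6,"r":[0,0,0.1827]},{"finger_gap":0.6,"r":[0,0,0.1827]},{"finger_gap":0.6,"r":[0,0,0.1827]},{"finger_gap":0.6}]' | python3 shift.py|head -1;echo '[{"finger_gap":0.6,"pos":[0.0076,-0.0568,0]},{"finger_gap":0.6,"pos":[0.0076,-0.0568,0]},{"finger_gap":0.6,"pos":[0.0076,-0.0568,0]},{"finger_gap":0.6,"pos":[0.0076,-0.0568,0]},{"finger_gap":0.6,"pos":[0.0076,-0.0568,0]}]' | python3 shift.py|head -1;echo '[{"finger_gap":0.6,"pos":[0.0076,-0.0568,0]},{"finger_gap":0.6,"pos":[0.0076,-0.0568,0]},{"finger_gap":0.6,"pos":[0.0076,-0.0568,0]},{"finger_gap":0.6,"pos":[0.0076,-0.0568,0]},{"finger_gap":0.6,"pos":[0.0076,-0.0568,0]}]' | python3 shift.py|head -1;echo '[{"finger_gap":0.6},{"finger_gap":0.6}]' | python3 shift.py
python3 - <<'E'
from h import *
go([.4229,.2696,.2],np.radians(27)); a,c=grab("wrist","w15")
blob("w15",(.405,.2605),70,.006,8);blob("w15",(.405,.2605),70,.006,5)
E
```

```text
time: 52.75
tool_pos: [0.6133, -0.2709, 0.1876]
time: 53.38
time: 54.0
time: 54.62
time: 55.25
time: 55.88
time: 56.12
tool_pos: [0.4237, 0.2696, 0.1858]
tool_rot: [0.0, 0.972, 0.234, 0.0]
contact_force: [-0.3, -0.3, -0.4]
gripper_width: 0.601
grasp_force: 0.0
p [0.4237 0.2696 0.1858] yaw 27.1 rotvec [ 0.    -0.     0.002] then d [-0.0007 -0.0003 -0.0142] j6 1.52 F [-0.3 -0.3 -0.4] w 0.601 g 0.0 t 56.125
blob [0.4052 0.2609] size [28.  60.7] long axis 27.1 [56, 39, 30, 61, 918] at (np.int64(252), np.int64(125))
blob [0.4047 0.2606] size [28.2 61.8] long axis 27.1 [56, 39, 30, 62, 1220] at (np.int64(252), np.int64(125))
blob [0.3821 0.2962] size [26.8 29. ] long axis 8.2 [18, 57, 27, 34, 390] at (np.int64(252), np.int64(125))
blob [0.325  0.2925] size [14.3 36.7] long axis 23.5 [0, 107, 15, 33, 365] at (np.int64(252), np.int64(125))
```

```bash
echo '[{"finger_gap":0.42,"pos":[0.0014,-0.0005,0.05]},{"finger_gap":0.42,"pos":[0,0,0.06]},{"finger_gap":0.42,"pos":[0,0,0.04]},{"finger_gap":0.42,"pos":[0,0,0.02]},{"finger_gap":0.42}]' | python3 shift.py;python3 -c "
from h import *
go([.4247,.2707,.002],np.radians(27.1))"
```

```text
time: 56.8
tool_pos: [0.424, 0.2688, 0.014]
tool_rot: [0.0, 0.973, 0.232, -0.002]
contact_force: [-0.2, -0.7, -0.6]
gripper_width: 0.419
grasp_force: 0.0
p [0.424  0.2688 0.014 ] yaw 26.9 rotvec [-0.     0.004 -0.004] then d [ 0.0015 -0.0014  0.012 ] j6 1.52 F [-0.2 -0.7 -0.6] w 0.419 g 0.0 t 56.8
```

```bash
echo '[{"finger_gap":0.42},{"finger_gap":0.42,"pos":[0,0,0.006]}]' | python3 shift.py|head -2; echo '[{"finger_gap":0.42,"pos":[0,0,0.004]},{"finger_gap":0.42,"pos":[0,0,0.003]},{"finger_gap":0.42}]' | python3 shift.py; python3 -c "
from h import *
go([.4247,.2707,.002],np.radians(27.1))"
```

```text
time: 57.05
tool_pos: [0.4266, 0.2712, 0.0117]
time: 57.42
tool_pos: [0.4261, 0.2708, 0.0033]
tool_rot: [0.0, 0.972, 0.233, 0.002]
contact_force: [5.0, -2.1, -0.8]
gripper_width: 0.415
grasp_force: 0.0
p [0.4261 0.2708 0.0033] yaw 26.9 rotvec [ 0.001 -0.003 -0.003] then d [-0.0013 -0.0006  0.0013] j6 1.52 F [ 5.  -2.1 -0.8] w 0.415 g 0.0 t 57.425
```

```bash
echo '[{"finger_gap":0.3,"pos":[0.001,0,0]},{"finger_gap":0,"pos":[0,0,0.001]},{"finger_gap":0},{"finger_gap":0}]' | python3 shift.py; echo '[{"finger_gap":0,"pos":[0.004,0.002,-0.01]},{"finger_gap":0,"pos":[0.01,0.01,-0.02]},{"finger_gap":0,"pos":[0.02,0.02,-0.02]},{"finger_gap":0}]' | python3 shift.py; python3 -c "
from h import *
go([.48,.22,.0033],np.radians(27.1))"
```

```text
time: 57.92
tool_pos: [0.4256, 0.2712, 0.0032]
tool_rot: [0.0, 0.972, 0.233, -0.001]
contact_force: [-3.6, -3.6, 12.2]
gripper_width: 0.281
grasp_force: 58.2
time: 58.42
tool_pos: [0.473, 0.2585, 0.054]
tool_rot: [-0.0, 0.973, 0.232, 0.002]
contact_force: [-0.3, 0.7, 0.2]
gripper_width: 0.282
grasp_force: 58.9
p [0.473  0.2585 0.054 ] yaw 26.9 rotvec [ 0.    -0.004 -0.004] then d [-0.0113  0.0374  0.0507] j6 1.46 F [-0.3  0.7  0.2] w 0.282 g 58.9 t 58.425
```

```bash
echo '[{"finger_gap":0,"pos":[-0.0248,0.053,0]},{"finger_gap":0},{"finger_gap":0,"pos":[0,0,0.03]},{"finger_gap":0,"pos":[0,0,0.015]},{"finger_gap":0}]' | python3 shift.py; python3 -c "
from h import *
go([.475,.2,.0035],np.radians(27.1))"; echo '[{"finger_gap":0,"pos":[0,0,0.004]},{"finger_gap":0,"pos":[0,0,0.001]},{"finger_gap":0}]' | python3 shift.py
```

```text
time: 59.05
tool_pos: [0.4708, 0.1999, 0.0053]
tool_rot: [-0.0, 0.972, 0.233, -0.002]
contact_force: [-0.6, -0.2, -0.2]
gripper_width: 0.285
grasp_force: 59.3
p [0.4708 0.1999 0.0053] yaw 27.0 rotvec [-0.001  0.003 -0.002] then d [0.0037 0.0018 0.0018] j6 1.36 F [-0.6 -0.2 -0.2] w 0.285 g 59.3 t 59.05
time: 59.42
tool_pos: [0.4726, 0.2002, 0.0033]
tool_rot: [-0.0, 0.972, 0.233, -0.0]
contact_force: [-2.8, 0.1, 8.2]
gripper_width: 0.282
grasp_force: 60.0
```

Now I'll release, lift and measure the board in the open.

```bash
echo '[{"finger_gap":0.6},{"finger_gap":0.6},{"finger_gap":0.6,"pos":[0,0,-0.06]},{"finger_gap":0.6,"pos":[-0.022,0,-0.06]},{"finger_gap":0.6,"pos":[0,0,-0.05]}]' | python3 shift.py|head -1;echo '[{"finger_gap":0.6},{"finger_gap":0.6}]' | python3 shift.py|head -2
python3 - <<'E'
from h import *
go([.453,.19,.2],np.radians(27)); a,c=grab("wrist","w16")
blob("w16",(.453,.19),60,.006,8);blob("w16",(.453,.19),60,.006,5)
E
```

```text
time: 60.05
time: 60.3
tool_pos: [0.4529, 0.1898, 0.17]
p [0.4529 0.1898 0.17  ] yaw 27.0 rotvec [-0.     0.001 -0.001] then d [ 0.0002 -0.0001 -0.03  ] j6 1.35 F [ 0.3  1.6 -1.5] w 0.603 g 0.0 t 60.3
blob [0.4572 0.1918] size [27.7 51.2] long axis 26.2 [45, 27, 32, 56, 997] at (np.int64(263), np.int64(118))
blob [0.4527 0.1893] size [28.2 62.6] long axis 26.2 [45, 26, 32, 68, 1393] at (np.int64(263), np.int64(118))
```

```bash
echo '[{"finger_gap":0.55,"pos":[0,0.0004,0.05],"r":[0,0,0.014]},{"finger_gap":0.55,"pos":[0,0,0.06]},{"finger_gap":0.55,"pos":[0,0,0.04]},{"finger_gap":0.55,"pos":[0,0,0.012]},{"finger_gap":0.55,"pos":[0,0,0.0045]}]' | python3 shift.py|head -2; echo '[{"finger_gap":0.4},{"finger_gap":0},{"finger_gap":0},{"finger_gap":0},{"finger_gap":0}]' | python3 shift.py;python3 -c "
from h import *
go([.4527,.1893,.0035],np.radians(26.2))"; echo '[{"finger_gap":0,"pos":[0,0,-0.03]},{"finger_gap":0,"pos":[0,0,-0.05]},{"finger_gap":0,"pos":[0,0,-0.06]},{"finger_gap":0},{"finger_gap":0}]' | python3 shift.py;python3 -c "
from h import *
go([.623,-.188,.1],np.radians(-6.5))"
```

```text
time: 60.98
tool_pos: [0.4529, 0.1894, 0.0032]
time: 61.6
tool_pos: [0.4565, 0.1924, 0.0104]
tool_rot: [-0.002, 0.974, 0.226, 0.003]
contact_force: [-11.7, 4.6, 25.7]
gripper_width: 0.037
grasp_force: 66.8
p [0.4565 0.1924 0.0104] yaw 26.1 rotvec [-0.003 -0.007 -0.001] then d [-0.0048  0.0011  0.0069] j6 1.36 F [-11.7   4.6  25.7] w 0.037 g 66.8 t 61.6
time: 62.22
tool_pos: [0.4538, 0.1896, 0.1451]
tool_rot: [-0.0, 0.974, 0.226, 0.001]
contact_force: [-0.5, 0.4, -0.7]
gripper_width: -0.001
grasp_force: 0.0
p [0.4538 0.1896 0.1451] yaw 26.2 rotvec [-0.    -0.002  0.57 ] then d [0.2109 0.356  0.0451] j6 1.36 F [-0.5  0.4 -0.7] w -0.001 g 0.0 t 62.225
```

```bash
echo '[{"finger_gap":0.6,"pos":[0,0,-0.03]},{"finger_gap":0.6},{"finger_gap":0.6}]' | python3 shift.py|head -2
python3 - <<'E'
from h import *
go([.453,.19,.2],np.radians(26.2)); a,c=grab("wrist","w17")
for z in (.005,.012): blob("w17",(.453,.19),70,z,5)
blob("w17",(.453,.19),70,.006,8)
s,_=grab("scene","s17"); blob("s17",(.453,.19),30,.006,5); blob("s17",(.453,.19),30,.006,8)
E
```

```text
time: 62.6
tool_pos: [0.4525, 0.1893, 0.1722]
p [0.4525 0.1893 0.1722] yaw 26.2 rotvec [-0.001  0.002 -0.001] then d [ 0.0007 -0.0004 -0.0278] j6 1.36 F [-0.2  1.3  0.5] w 0.599 g 0.0 t 62.6
blob [0.4602 0.1727] size [29.8 63.2] long axis 26.3 [75, 37, 34, 68, 1540] at (np.int64(252), np.int64(106))
blob [0.4616 0.1738] size [29.1 61.8] long axis 26.3 [75, 35, 34, 68, 1540] at (np.int64(252), np.int64(108))
blob [0.4658 0.1754] size [28.  51.1] long axis 26.4 [76, 37, 32, 56, 1070] at (np.int64(252), np.int64(106))
blob [0.4594 0.1725] size [33.9 66.7] long axis 24.4 [17, 14, 35, 19, 409] at (np.int64(267), np.int64(272))
blob [0.4587 0.1721] size [31.9 62.4] long axis 25.4 [19, 15, 31, 17, 294] at (np.int64(267), np.int64(272))
```

```bash
T='from h import *
go([.4602,.1727,.0],np.radians(26.3))'
echo '[{"finger_gap":0.55,"pos":[-0.0009,0.0182,0.05]},{"finger_gap":0.45,"pos":[0,0,0.06]},{"finger_gap":0.45,"pos":[0,0,0.04]},{"finger_gap":0.45,"pos":[0,0,0.014]},{"finger_gap":0.45}]' | python3 shift.py|head -1; python3 -c "$T"; echo '[{"finger_gap":0.45,"pos":[0,0,0.003]},{"finger_gap":0.45,"pos":[0,0,0.002]},{"finger_gap":0.45}]' | python3 shift.py|head -1; python3 -c "$T";echo '[{"finger_gap":0.45,"pos":[0,0,0.002]},{"finger_gap":0.45}]' | python3 shift.py|head -1; python3 -c "$T"
```

```text
time: 63.32
p [0.4599 0.1727 0.0092] yaw 26.2 rotvec [-0.001  0.002 -0.002] then d [0.0003 0.0001 0.0092] j6 1.32 F [ 0.5  0.1 -0. ] w 0.444 g 0.0 t 63.325
time: 63.7
p [0.4612 0.1729 0.0059] yaw 26.2 rotvec [ 0.    -0.002 -0.003] then d [-0.001  -0.0002  0.0059] j6 1.32 F [ 1.  -0.4  0.3] w 0.452 g 0.0 t 63.7
time: 63.95
p [0.4605 0.1728 0.003 ] yaw 26.2 rotvec [-0.     0.    -0.002] then d [-0.0003 -0.0001  0.003 ] j6 1.32 F [ 0.9 -0.1  0.1] w 0.451 g 0.0 t 63.95
```

```bash
T='from h import *
go([.4602,.1727,.0],np.radians(26.3))'
echo '[{"finger_gap":0.45,"pos":[0,0,0.002]},{"finger_gap":0.45}]' | python3 shift.py|head -1; python3 -c "$T";echo '[{"finger_gap":0.36},{"finger_gap":0.36},{"finger_gap":0.3}]' | python3 shift.py|head -1; python3 -c "$T"; echo '[{"finger_gap":0.2},{"finger_gap":0.2},{"finger_gap":0},{"finger_gap":0}]' | python3 shift.py|head -1; python3 -c "$T"
```

```text
time: 64.2
p [0.4604 0.1727 0.0007] yaw 26.2 rotvec [-0.     0.    -0.003] then d [-0.0002 -0.0001  0.0007] j6 1.32 F [0.1 0.5 0.4] w 0.449 g 0.0 t 64.2
time: 64.58
p [0.4608 0.1728 0.0012] yaw 26.2 rotvec [ 0.    -0.    -0.003] then d [-0.0006 -0.0002  0.0012] j6 1.32 F [-0.8 -0.1  1.6] w 0.307 g 31.0 t 64.575
time: 65.08
p [0.4609 0.1728 0.0014] yaw 26.2 rotvec [ 0.    -0.    -0.003] then d [-0.0007 -0.0002  0.0014] j6 1.32 F [-1.  -0.8  4.8] w 0.288 g 58.8 t 65.075
```

```bash
echo '[{"finger_gap":0,"pos":[0,0,-0.03]},{"finger_gap":0,"pos":[0,0,-0.05]},{"finger_gap":0,"pos":[0,0,-0.06]},{"finger_gap":0,"r":[0,0,0.143]},{"finger_gap":0,"r":[0,0,0.143]}]' | python3 shift.py|tail -2; echo '[{"finger_gap":0,"r":[0,0,0.143]},{"finger_gap":0,"r":[0,0,0.143]},{"finger_gap":0,"pos":[0.0289,0.0486,0]},{"finger_gap":0,"pos":[0.0289,0.0486,0]},{"finger_gap":0,"pos":[0.0289,0.0486,0]}]' | python3 shift.py|head -2; echo '[{"finger_gap":0,"pos":[0.0289,0.0486,0]},{"finger_gap":0,"pos":[0.0289,0.0486,0]},{"finger_gap":0,"pos":[0.0289,0.0486,0]},{"finger_gap":0,"pos":[0.0289,0.0486,0]},{"finger_gap":0,"pos":[0,0,0.05]}]' | python3 shift.py|head -2; echo '[{"finger_gap":0,"pos":[0,0,0.045]},{"finger_gap":0},{"finger_gap":0}]' | python3 shift.py; python3 -c "
from h import *
go([.623,-.188,.0074],np.radians(-6.5))"
```

```text
gripper_width: 0.29
grasp_force: 59.2
time: 66.32
tool_pos: [0.5301, 0.0165, 0.1403]
time: 66.95
tool_pos: [0.627, -0.194, 0.0953]
time: 67.32
tool_pos: [0.6231, -0.1887, 0.0473]
tool_rot: [0.0, 0.998, -0.058, 0.001]
contact_force: [0.4, 0.0, 0.6]
gripper_width: 0.29
grasp_force: 59.2
p [ 0.6231 -0.1887  0.0473] yaw -6.6 rotvec [ 0.    -0.002 -0.002] then d [-0.0002 -0.0006  0.0399] j6 1.28 F [0.4 0.  0.6] w 0.29 g 59.2 t 67.325
```

```bash
echo '[{"finger_gap":0,"pos":[0,-0.0006,0.02]},{"finger_gap":0,"pos":[0,0,0.01]},{"finger_gap":0,"pos":[0,0,0.004]},{"finger_gap":0}]' | python3 shift.py|head -2; echo '[{"finger_gap":0,"pos":[0,0,0.003]},{"finger_gap":0,"pos":[0,0,0.002]},{"finger_gap":0}]' | python3 shift.py; python3 -c "
from h import *
go([.623,-.188,.0074],np.radians(-6.5))"
```

```text
time: 67.82
tool_pos: [0.6222, -0.1877, 0.0116]
time: 68.2
tool_pos: [0.6227, -0.188, 0.0075]
tool_rot: [0.0, 0.998, -0.058, 0.0]
contact_force: [-1.3, 0.7, 1.2]
gripper_width: 0.288
grasp_force: 59.4
p [ 0.6227 -0.188   0.0075] yaw -6.6 rotvec [ 0.    -0.001 -0.002] then d [ 0.0003 -0.0001  0.0001] j6 1.28 F [-1.3  0.7  1.2] w 0.288 g 59.4 t 68.2
```

```bash
echo '[{"finger_gap":0.45},{"finger_gap":0.45},{"finger_gap":0.45,"pos":[0,0,-0.06]},{"finger_gap":0.45,"pos":[0,0,-0.06]},{"finger_gap":0.45,"pos":[0,0,-0.06]}]' | python3 shift.py|head -1; echo '[{"finger_gap":0.45,"pos":[-0.03,-0.05,-0.02]},{"finger_gap":0.45,"pos":[-0.02,-0.05,-0.02]},{"finger_gap":0.45,"pos":[0,-0.05,0]},{"finger_gap":0.45},{"finger_gap":0.45}]' | python3 shift.py|head -2
python3 - <<'E'
from h import *
go([.6,-.1,.25]); a,c=grab("wrist","w18"); s,_=grab("side","d18"); 
for n,p,z in (("bat",(.6325,-.108),.015),("sb",(.623,-.188),.012),("wb",(.6135,-.2708),.012)):
    print(n,project(c,[*p,z]).round(0)); blob("w18",p,42,z,5); edges("w18",p,42,z,40,90)
g=cv2.GaussianBlur(a,(3,3),0)[:,:,1]
u,v=project(c,[.6325,-.108,.012])[0].astype(int)
for q in ((.6135,-.2708),(.6325,-.108)):
  u,v=project(c,[*q,.012])[0].astype(int);print(u,v)
  for r in range(v-46,v+47,4): print(" ".join(f"{int(x):3d}" for x in g[r,u-44:min(u+45,640):4]))
E
```

```text
time: 68.82
time: 69.45
tool_pos: [0.5899, -0.0334, 0.2266]
p [ 0.5899 -0.0334  0.2266] yaw -6.6 rotvec [0.001 0.001 0.   ] then d [ 0.0177  0.065  -0.0234] j6 1.5 F [-0.   0.3 -0.2] w 0.449 g 0.0 t 69.45
bat [[393. 117.]]
w18 [ 0.6323 -0.1068] size [80.3 81.8] long 83.4 [0, 0, 84, 84, 2945]
sb [[473. 117.]]
blob [ 0.6232 -0.1893] size [30.7 61.6] long axis 173.7 [25, 10, 36, 64, 1768] at (np.int64(431), np.int64(74))
w18 [ 0.6229 -0.1782] size [66.3 79.2] long 173.6 [0, 1, 73, 83, 2198]
wb [[556. 117.]]
blob [ 0.6473 -0.2494] size [12.7 15.5] long axis 91.3 [15, 3, 17, 15, 193] at (np.int64(514), np.int64(74))
blob [ 0.6407 -0.3012] size [12.  15.5] long axis 83.4 [69, 4, 15, 14, 181] at (np.int64(514), np.int64(74))
blob [ 0.61   -0.2643] size [12.8 30.5] long axis 5.0 [29, 31, 14, 31, 249] at (np.int64(514), np.int64(74))
w18 [ 0.6142 -0.2721] size [68.  73.1] long 173.4 [4, 2, 80, 78, 1591]
w18 [ 0.6291 -0.2663] size [11.2 28.8] long 7.5 [32, 12, 15, 32, 274]
w18 [ 0.614  -0.2777] size [24.8 48.9] long 151.3 [27, 12, 38, 52, 587]
w18 [ 0.5857 -0.3104] size [ 1.9 35.6] long 173.7 
[... 3753 characters left out ...]
  22  22  24  24  22  22  20  71 109 114 114 114 115 114
 89  96 117 118 117  92  73  27  22  24  22  23  23  21  21  25  72 115 117 117 117 116 114
 89  95 114 115  70  92  74  47  47  48  46  46  46  45  47  47  74  88  80 114 114 114 114
 89  98 116 116  28  85  72  74  73  72  71  73  74  72  71  72  74  66  41 116 113 113 113
 90  97 115 113  29 102  76  83  83  81  81  80  81  80  80  78  87  58  56 116 115 115 115
 90  99 112 110  28  29  32 109 111 114 113 113 113 114 113  39  25  21  66 113 112 112 111
 91 102 114 115 108 109 106 115 115 115 115 115 115 115 116 111 108 107 112 114 113 115 116
 91  96  89  93 112 114 114 113 115 112 113 113 115 112 114 114 113 113 116 115 114 114 114
```

All three modules lie inside their brackets by these numbers; the narrow board, for instance, is at (0.6232, -0.1893) at 173.7°, which is the carrier's axis. Now a last check of the ring.

```bash
echo '[{"finger_gap":0.4,"pos":[-0.0008,-0.0467,0]},{"finger_gap":0.4,"pos":[-0.0008,-0.0467,0]},{"finger_gap":0.4,"pos":[-0.0008,-0.0467,0.02]},{"finger_gap":0.4,"r":[0,0,-0.172]},{"finger_gap":0.4,"r":[0,0,-0.172]}]' | python3 shift.py|head -1; echo '[{"finger_gap":0.4,"r":[0,0,-0.172]},{"finger_gap":0.4,"r":[0,0,-0.172]},{"finger_gap":0.4,"r":[0,0,-0.172]},{"finger_gap":0.4,"r":[0,0,-0.172]},{"finger_gap":0.4,"r":[0,0,-0.172]}]' | python3 shift.py|head -1;echo '[{"finger_gap":0.4,"r":[0,0,-0.172]},{"finger_gap":0.4,"r":[0,0,-0.172]},{"finger_gap":0.4,"r":[0,0,-0.172]},{"finger_gap":0.4},{"finger_gap":0.4}]' | python3 shift.py|head -1
cat > ring.py <<'E'
from h import *
import sys
go([.604,.106,.2],np.radians(93)); a,c=grab("wrist",sys.argv[1]); g=cv2.GaussianBlur(a,(3,3),0)[:,:,1].astype(float)
u0,v0=project(c,[.604,.1065,.08])[0]; L=[];Rr=[]
for r in range(int(v0)-30,int(v0)+31):
    v=g[r]; b=int(u0)
    l=[x for x in range(b-18,b+6) if v[x]>78>=v[x+1]]; q=[x for x in range(b-6,b+18) if v[x]<=78<v[x+1]]
    if l and v[l[-1]-4]>100: x=l[-1]; L.append((x+(v[x]-78)/(v[x]-v[x+1]),r))
    if q and v[q[0]+5]>100: x=q[0]; Rr.append((x+(78-v[x])/(v[x+1]-v[x]),r))
for E in (L,Rr):
    P=ray(c,E,.08)[:,:2]; vx,vy,x,y=cv2.fitLine(P.astype(np.float32),cv2.DIST_HUBER,0,.0005,.001).ravel(); print("bar edge",len(E),round(np.degrees(np.arctan2(vy,vx))%180,1),x.round(4),y.round(4))
m=(g<60).astype(np.uint8); w=np.zeros_like(m); U,V=int(u0),int(v0); w[V-75:V+80,U-65:U+65]=m[V-75:V+80,U-65:U+65]
k=max(cv2.findContours(cv2.morphologyEx(w,cv2.MORPH_OPEN,np.ones((3,3))),0,1)[0],key=cv2.contourArea)
X=ray(c,cv2.convexHull(k)[:,0],.052)[:,:2]
for it in range(5):
    s=np.linalg.lstsq(np.c_[2*X,np.ones(len(X))],(X**2).sum(1),rcond=None)[0];r=np.sqrt(s[2]+s[:2]@s[:2]);e=abs(np.linalg.norm(X-s[:2],axis=1)-r);X=X[e<max(.0012,2*np.median(e))]
print("ring",s[:2].round(4),r.round(4),len(X))
E
python3 ring.py w19
```

```text
time: 70.18
time: 70.8
time: 71.42
p [0.6039 0.1056 0.2067] yaw 91.7 rotvec [-0.     0.    -0.022] then d [0.0004 0.0001 0.0067] j6 0.02 F [ 1.2 -0.6  1. ] w 0.4 g 0.0 t 71.425
bar edge 31 93.3 0.5978 0.1128
bar edge 36 94.9 0.6089 0.1167
ring [0.6037 0.1075] 0.0491 39
```

```bash
T='from h import *
go([.604,.106,.07]);print(manip.state()["ft_torque"][2])'
echo '[{"finger_gap":0.4,"pos":[0,0,0.06],"r":[0,0,-0.04]},{"finger_gap":0.4,"pos":[0,0,0.05]},{"finger_gap":0.4,"pos":[0,0,0.0245]},{"finger_gap":0.4},{"finger_gap":0.4}]' | python3 shift.py|head -1; python3 -c "$T"; echo '[{"finger_gap":0},{"finger_gap":0},{"finger_gap":0},{"finger_gap":0}]' | python3 shift.py|head -1; python3 -c "$T"; echo '[{"finger_gap":0,"r":[0,0,0.03]},{"finger_gap":0}]' | python3 shift.py|head -1; python3 -c "$T"; echo '[{"finger_gap":0,"r":[0,0,0.02]},{"finger_gap":0}]' | python3 shift.py|head -1; python3 -c "$T"
```

```text
time: 72.1
p [0.6049 0.1063 0.0741] yaw 94.2 rotvec [0.002 0.    0.   ] then d [-0.0003 -0.0009  0.0041] j6 -0.02 F [ 0.9 -0.6  0.3] w 0.404 g 0.0 t 72.1
0.037429052219585514
time: 72.6
p [0.6046 0.1064 0.0748] yaw 94.2 rotvec [0.002 0.    0.   ] then d [-0.0003 -0.0007  0.0048] j6 -0.02 F [-3.1  0.2  6.3] w 0.12 g 59.2 t 72.6
0.14774415791389955
time: 72.85
p [0.6042 0.1068 0.0748] yaw 92.6 rotvec [ 0.001 -0.    -0.   ] then d [-0.0007 -0.0002  0.0048] j6 0.01 F [-5.3  0.1  8.2] w 0.117 g 59.4 t 72.85
0.2568731202408102
time: 73.1
p [0.604  0.1068 0.0748] yaw 91.5 rotvec [ 0. -0. -0.] then d [-0.0008 -0.      0.0048] j6 0.03 F [-4.8 -0.3  8.6] w 0.117 g 59.7 t 73.1
0.5548981459211402
```

```bash
echo '[{"finger_gap":0,"r":[0,0,0.01]},{"finger_gap":0.25},{"finger_gap":0.4},{"finger_gap":0.4},{"finger_gap":0.4,"pos":[0,0,-0.05]}]' | python3 shift.py|head -1; echo '[{"finger_gap":0.4,"pos":[0,0,-0.06]},{"finger_gap":0.4,"pos":[0,0,-0.02]},{"finger_gap":0.4},{"finger_gap":0.4},{"finger_gap":0.4}]' | python3 shift.py|head -1; python3 ring.py w20
```

```text
time: 73.72
time: 74.35
p [0.6024 0.1062 0.1995] yaw 90.8 rotvec [-0.005  0.    -0.039] then d [-0.0003  0.0016 -0.0005] j6 0.04 F [-0.3  0.4  0.2] w 0.4 g 0.0 t 74.35
bar edge 29 93.5 0.598 0.1134
bar edge 32 94.8 0.6097 0.1089
ring [0.604  0.1082] 0.0491 34
```

```bash
python3 -c "
from plant import manip
print(manip.job_done())"
```

```text
the job is handed in; nothing more can be done
None
```

The job was handed in at 74 s: the old disc lies flat in the scrap tray, the new disc is seated, the ring is locked at its clockwise stop and all three modules are in their nests, but the ring started about 33° counter-clockwise of dead centre, so I had to turn it clockwise to lift it off; no result was shown.

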